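Open the sample case and stand the tipped bottles in its lane

ROBOT

A 6-joint arm with a two-finger parallel gripper is mounted at the origin on the work surface. World frame = base frame: x ahead of the robot, y to its left, z up, the work surface at z = 0. Lengths are in m, angles in rad, forces in N, time in s.
With the tool pointing down it reaches from about 0.35 to 0.85 m from the base axis. Payload 8.1 kg.
Tool frame: the origin (TCP) lies midway between the tips of the shut fingers; the grasp point (between the pads) lies 19 mm behind it; z points along the fingers, x is the direction in which the jaws open and shut, and the axes are right-handed (so a half turn about z gives the same grasp; the last joint's range is limited). The gripper opens to 85 mm and grips with 20 to 120 N. Pads are 22 mm wide; open, the fingers measure 114 mm over their backs; the gripper's body (76 mm by 85 mm) begins 54 mm behind the grasp point. The pads swing forward as they close: fully open they stand 13 mm farther back than shut.
Start: joints at [1.138, 0.13, 1.488, -0, 1.523, -0.085], TCP at [0.204, 0.564, 0.231] pointing down, gripper open.
Joint ranges: [-2.96, 2.96], [-0.89, 2.26], [0.02, 2.5], [-1.34, 4.48], [0, 2.73], [-2.66, 2.66]. Speed limits (rad/s): [2.39, 2.39, 2.79, 3.14, 3.14, 3.14].

INTERFACE

Orientations are given as a unit quaternion [w, x, y, z].
In Python, from station import env gives the robot as it stands. The module is installed in compiled form; this text tells all that it offers.
- The arm moves only by the tool jog_arm, never from a script. Its argument "increments" is a list of rows, each an object of numbers: "ax", "ay", "az": the turn, a rotation vector about the tool's x, y, z in degrees; "x", "y", "z": the shift along the tool's x, y, z in cm; "hand": the finger opening in cm, from 0 to 8.54. In form: [{"ax": .., "ay": .., "az": .., "x": .., "y": .., "z": .., "hand": ..}, ...]. A call has 1 to 10 rows; each row is the pose to reach, as a shift and turn from the pose measured when the call began, along the tool's axes at that moment; what a row does not reach only later rows make up. A row lasts 1/12 s, in which the tool goes at most 41.7 mm and 7.16 degrees, less where a joint would pass 70% of its speed; a pose out of reach is approached as far as the arm can. A call with a gripper value outside its range is refused whole. The fingers move at their own pace and stop on an object; the grip force is fixed at half the most. Time passes only in rows, so rows that repeat a pose let the fingers close. It gives the time, the measured TCP pose, the force and the opening at its end, in the units of the state.
- env.observe(): the state, without advancing time (a new reading comes with each control period).
- env.capture(name): name is "scene" or "top" or "wrist"; returns the picture (420x560x3 uint8, blue, green, red); there is no depth.
- env.calibration(name): a dict with "fx", "fy", "cx", "cy" (pixels), "k1" (the pictures are not rectified: a ray, as slopes to the right and down, at radius r is drawn at 1 + k1 r^2 times it, then the intrinsics apply), "eye" and "attitude" of the camera in the world. Camera axes: x right, y up, looking along -z (the intrinsics and any distortion apply to the point x, -y, -z); pixel columns grow to the right and rows downward; lengths in m; the calibration is good to about 2 mm. A picture is of the moment at which its call begins: read the wrist's pose just before it. calibration takes no time and is no camera call; for the wrist camera it gives the pose at the moment of the call.
- env.sign_off(): hands the job in, once; it reports no verdict.
Trained networks look in the newest picture that a camera, given by its name, has taken for a name from the list of things; names that differ only in an ending like _2 or _b are one class to them, and where a whole thing is asked for, a point or a joint stands for the part that bears it (a point fixed in the world has none). Each returns a list of dicts, best first, with "score" (0 to 1); they miss things now and then, are a little off and sometimes report something else, mostly with a low value. They report only what shows in the picture. A call takes as long as a camera call. They do not tell look-alikes from the thing itself.
- env.recognise(camera, label): "position" ([x, y, z] in m, in the coordinates of the camera as it stood for that picture, good to about 4 mm: the middle of the surface that is visible of it).
- env.place_of(camera, label): "position" ([x, y, z] in m, in the coordinates of the camera as it stood for that picture, good to about 4 mm: a listed point, or the origin of a listed thing).
The state is a dict: "time_s": time; "joint_pos": joint angles; "joint_velocities": joint speeds; "effort": joint torques, N m; "tool_pos": TCP position; "orientation": TCP orientation; "ft_force": force on the tool from outside, world axes, zero at the start; "ft_torque": the same for the moment, N m; "opening": finger opening in m.
Only numpy, scipy, OpenCV 4.12 (cv2) and the standard library are available. Lean on these libraries where they do the work, as an engineer would, in place of code of your own. Each camera call takes 0.05 s, during which the arm holds its last target. There are 200 camera calls.

TASK

Raise the clear-topped lid of the sample case by its brass handle and lock its folding stay past centre, so that the lid stays up by itself. Then take every bottle lying on the felt mat and stand it upright on the floor of the lane in the case, among the bottles already standing there. At the end all bottles stand upright in the lane and the lid is still up on its locked stay; do not disturb the jar of rods, the roller stand or the paddle.

Things in the scene. Friction and masses are not known exactly. Their poses are not given: they have to be found in the camera images.
- case: flip-top wooden sample case, fixed; base 210 (x) by 350 (y) by 42 mm high. Origin on the bench under its centre; x points from the handle side (roughly facing the robot) to the hinge side, y along the hinge, z up. Its top has one lane, a groove along y, 48 mm wide, 12 mm deep. The lid is a clear plastic hood 65 mm deep on a wooden rim, 330 mm wide (y), 210 mm front to back
- lane (a point): centre of the lane's floor, at (-60, 0, 30) mm in the case frame, axes as the case. A bottle standing in the lane has its origin at z = 0 here. Side walls at x = +-24 mm, end walls at y = +-167 mm, all 12 mm high, so the bottles rise well out of the lane
- lid_hinge (a point): middle of the lid's hinge line, at (105, 0, 44) mm in the case frame; the hinge line runs along the case's y
- lid_handle (a point): middle of the lid's brass bar handle: 12 mm round bar, 120 mm long along the case's y, 48 mm in front of the lid's front face; 257 mm in front of the hinge line and, lid shut, 50 mm above it (94 mm above the bench). It swings with the lid. Pinched from above with the fingers before and behind it, the bar turns between the pads as the lid rises
- lid (a joint): lid angle, rad: 0 shut, grows as the front edge rises; 1.25 (its highest) with the stay straight, 1.23 with it locked. The lid weighs 0.6 kg (+-15%) and its hinge is stiff (0.22 N m) and damped (6 N m s/rad), so move it slowly. Let go above 1 rad without the stay locked it sinks at some 0.01-0.04 rad/s, faster lower down
- stay_pivot (a point): pivot of the stay's lower link on the outside of the case's +y side, at (-45, 187, 44) mm in the case frame. The folding stay is two flat steel links in an upright plane: the lower 100 mm from this pivot to the knee, the upper 52 mm from the knee to the lid's rim, 100 mm from the hinge line
- stay_pin (a point): grip point on the dark 12 mm round pin that stands 46 mm out (case +y) from the stay's knee, 28 mm out from the links. Moves on a 100 mm circle about the pivot: lid shut, 98 mm behind it (+x), 19 mm below; locked, 71 mm behind, 70 mm above. With the lid raised, pinch it from above and draw it up and towards the handle side past centre, slowly; this lifts a lid sunk no lower than 0.9 too
- stay_up (a joint): knee angle, rad: 0 lid shut (folded), grows as the stay unfolds; 2.96 with the links in line; beyond, it is past centre and the lid's weight keeps it against its stop at 3.26, locked; short of 2.96 it folds again and the lid sinks
- mat: thin grey felt mat fixed on the bench, 280 x 280 x 4 mm, origin under its centre; the tipped bottles lie on it
- tipped1: amber glass bottle with a ball stopper, 72 mm tall, 60 g: square body 30 x 30 mm from the base to 50 mm up, then a narrow neck and the 18 mm stopper; thick heavy base (centre of mass about 12 mm up). Origin at the centre of its base; z axis from base to stopper, x and y square to its sides. Lies on its side on the mat at the start (may be absent; three or four are present)
- tipped2: amber glass bottle with a ball stopper, 72 mm tall, 60 g: square body 30 x 30 mm from the base to 50 mm up, then a narrow neck and the 18 mm stopper; thick heavy base (centre of mass about 12 mm up). Origin at the centre of its base; z axis from base to stopper, x and y square to its sides. Lies on its side on the mat at the start (may be absent; three or four are present)
- tipped3: amber glass bottle with a ball stopper, 72 mm tall, 60 g: square body 30 x 30 mm from the base to 50 mm up, then a narrow neck and the 18 mm stopper; thick heavy base (centre of mass about 12 mm up). Origin at the centre of its base; z axis from base to stopper, x and y square to its sides. Lies on its side on the mat at the start (may be absent; three or four are present)
- tipped4: amber glass bottle with a ball stopper, 72 mm tall, 60 g: square body 30 x 30 mm from the base to 50 mm up, then a narrow neck and the 18 mm stopper; thick heavy base (centre of mass about 12 mm up). Origin at the centre of its base; z axis from base to stopper, x and y square to its sides. Lies on its side on the mat at the start (may be absent; three or four are present)
- standing1: amber glass bottle with a ball stopper, 72 mm tall, 60 g: square body 30 x 30 mm from the base to 50 mm up, then a narrow neck and the 18 mm stopper; thick heavy base (centre of mass about 12 mm up). Origin at the centre of its base; z axis from base to stopper, x and y square to its sides. Stands in the lane from the start (may be absent; one or two are present)
- standing2: amber glass bottle with a ball stopper, 72 mm tall, 60 g: square body 30 x 30 mm from the base to 50 mm up, then a narrow neck and the 18 mm stopper; thick heavy base (centre of mass about 12 mm up). Origin at the centre of its base; z axis from base to stopper, x and y square to its sides. Stands in the lane from the start (may be absent; one or two are present)
- standing3: amber glass bottle with a ball stopper, 72 mm tall, 60 g: square body 30 x 30 mm from the base to 50 mm up, then a narrow neck and the 18 mm stopper; thick heavy base (centre of mass about 12 mm up). Origin at the centre of its base; z axis from base to stopper, x and y square to its sides. Stands in the lane from the start (may be absent; one or two are present)
- standing4: amber glass bottle with a ball stopper, 72 mm tall, 60 g: square body 30 x 30 mm from the base to 50 mm up, then a narrow neck and the 18 mm stopper; thick heavy base (centre of mass about 12 mm up). Origin at the centre of its base; z axis from base to stopper, x and y square to its sides. Stands in the lane from the start (may be absent; one or two are present)
- standing5: amber glass bottle with a ball stopper, 72 mm tall, 60 g: square body 30 x 30 mm from the base to 50 mm up, then a narrow neck and the 18 mm stopper; thick heavy base (centre of mass about 12 mm up). Origin at the centre of its base; z axis from base to stopper, x and y square to its sides. Stands in the lane from the start (may be absent; one or two are present)
- standing6: amber glass bottle with a ball stopper, 72 mm tall, 60 g: square body 30 x 30 mm from the base to 50 mm up, then a narrow neck and the 18 mm stopper; thick heavy base (centre of mass about 12 mm up). Origin at the centre of its base; z axis from base to stopper, x and y square to its sides. Stands in the lane from the start (may be absent; one or two are present)
- rod_jar: bystander: white ceramic jar of glass rods, 72 mm wide, 90 mm high, rods up to 220 mm; origin under its centre
- roller_stand: bystander: dark purple stand with two metal rollers, 70 x 90 x 107 mm; origin under its centre
- paddle: bystander: flat spatula-like paddle lying on the bench; origin under it
Things that resemble listed ones, but are neither listed nor needed, are in the scene too. Leave any grey or turquoise look-alike of the tipped4 alone.

How it is judged:
On the way, in this order (a step that is already met when the one before it is completed fails the run):
1. the lid has been raised (past 1.0 rad) (value of joint lid above 1 rad), for 0.2 s.
2. the stay is locked past centre and holds the lid up with the robot off the lid and the stay (value of joint stay_up above 3.05 rad and value of joint lid above 1.1 rad and contact force between each of the arm, the fingers and lid below 0.05 N and contact force between the fingers and stay_low below 0.05 N and contact force between the fingers and stay_up below 0.05 N), for 0.5 s.
At the end, for the whole second after the job is handed in: Every bottle, from the mat or there before, stands upright (within 0.12 rad) on the lane's floor (origin within 6 mm of floor height, 15 mm of the lane's centre line, 160 mm of its middle), at rest; the lid is up (over 1.1 rad) and the stay locked past centre (knee over 3.05 rad) (value of joint stay_up above 3.05 rad and value of joint lid above 1.1 rad and angle between each of tipped1, tipped2, tipped3, tipped4, standing1, standing2, standing3, standing4, standing5, standing6's own z axis and vertical below 0.12 rad and x of tipped1 in the frame of lane between -0.015 and 0.015 m and y of tipped1 in the frame of lane between -0.16 and 0.16 m and z of tipped1 in the frame of lane between -0.006 and 0.006 m and linear speed of each of tipped1, tipped2, tipped3, tipped4, standing1, standing2, standing3, standing4, standing5, standing6 below 0.03 m/s and x of tipped2 in the frame of lane between -0.015 and 0.015 m and y of tipped2 in the frame of lane between -0.16 and 0.16 m and z of tipped2 in the frame of lane between -0.006 and 0.006 m and x of tipped3 in the frame of lane between -0.015 and 0.015 m and y of tipped3 in the frame of lane between -0.16 and 0.16 m and z of tipped3 in the frame of lane between -0.006 and 0.006 m and x of tipped4 in the frame of lane between -0.015 and 0.015 m and y of tipped4 in the frame of lane between -0.16 and 0.16 m and z of tipped4 in the frame of lane between -0.006 and 0.006 m and x of standing1 in the frame of lane between -0.015 and 0.015 m and y of standing1 in the frame of lane between -0.16 and 0.16 m and z of standing1 in the frame of lane between -0.006 and 0.006 m and x of standing2 in the frame of lane between -0.015 and 0.015 m and y of standing2 in the frame of lane between -0.16 and 0.16 m and z of standing2 in the frame of lane between -0.006 and 0.006 m and x of standing3 in the frame of lane between -0.015 and 0.015 m and y of standing3 in the frame of lane between -0.16 and 0.16 m and z of standing3 in the frame of lane between -0.006 and 0.006 m and x of standing4 in the frame of lane between -0.015 and 0.015 m and y of standing4 in the frame of lane between -0.16 and 0.16 m and z of standing4 in the frame of lane between -0.006 and 0.006 m and x of standing5 in the frame of lane between -0.015 and 0.015 m and y of standing5 in the frame of lane between -0.16 and 0.16 m and z of standing5 in the frame of lane between -0.006 and 0.006 m and x of standing6 in the frame of lane between -0.015 and 0.015 m and y of standing6 in the frame of lane between -0.16 and 0.16 m and z of standing6 in the frame of lane between -0.006 and 0.006 m); the robot touches nothing.
It fails at once if the rod_jar is pushed or knocked more than 3 cm (distance of rod_jar from where it was at the start of the episode above 0.03 m).
It fails at once if the roller_stand is pushed or knocked more than 3 cm (distance of roller_stand from where it was at the start of the episode above 0.03 m).
It fails at once if the paddle is pushed or knocked more than 3 cm (distance of paddle from where it was at the start of the episode above 0.03 m).
Of tipped1, tipped2, tipped3, tipped4 only 3 to 4 are there at a start; the rules pass over those that are not, and their reading is None.
Of standing1, standing2, standing3, standing4, standing5, standing6 only 1 to 2 are there at a start; the rules pass over those that are not, and their reading is None.
At some moment in a run one of tipped1, tipped2, tipped3, tipped4 may be knocked a few centimetres aside while the robot is not near it.
Once in a run the grip may slacken for a moment while it holds something.
It also fails if it takes over 210 s, if anything falls off the work surface, if the arm or the gripper's body presses on something with over 40 N, if the wrist force passes 120 N, or if a joint passes its speed limit or range.

## Working session

There is one attempt and no reset: what is moved stays moved. The work goes in short steps, Python scripts to look and compute and a tool call to move; the robot and the scene stay as the last step left them, time stands still between calls to the robot, and variables do not carry over. Pictures are saved under pics/ and viewed, about 12 in all and at most 16, crops included, and the job is handed in when it is done.

Besides the shell and the picture viewer there is one more tool, called after ">>>" as name([rows], argument=value, ...), one row to a line, values as JSON. jog_arm: Moves the arm, as the interface text tells. Its arguments: {"type":"object","properties":{"increments":{"type":"array"}},"required":["increments"]}

```bash
mkdir -p pics; cat > h.py <<'E'
import numpy as np, cv2, json
from scipy.spatial.transform import Rotation as R
from station import env
def rot(q): return R.from_quat([q[1],q[2],q[3],q[0]])
def att(c):
    a=np.array(c["attitude"],float)
    return rot(a) if a.size==4 else R.from_matrix(a.reshape(3,3))
def w(c,p): return att(c).apply(p)+np.array(c["eye"])
def proj(c,P):
    p=att(c).inv().apply(np.array(P)-c["eye"]); u,v=p[...,0]/-p[...,2],-p[...,1]/-p[...,2]
    s=1+c["k1"]*(u*u+v*v); return np.stack([c["cx"]+c["fx"]*u*s,c["cy"]+c["fy"]*v*s],-1)
def ray(c,px,z):
    "world point on plane z seen at pixel"
    d=np.array([(px[0]-c["cx"])/c["fx"],(px[1]-c["cy"])/c["fy"]]); u=d.copy()
    for _ in range(20): u=d/(1+c["k1"]*(u@u))
    r=att(c).apply([u[0],-u[1],-1]); e=np.array(c["eye"]); return e+r*(z-e[2])/r[2]
def look(cam,labels,f="place_of"):
    c=env.calibration(cam); 
    for l in labels:
        for d in getattr(env,f)(cam,l)[:8]:
            P=w(c,d["position"]); print(cam,l,round(d["score"],2),P.round(4),proj(c,P).round(0))
def rel(target, Rt=None):
    "shift (cm, tool axes) and turn from the present pose to a world target"
    s=env.observe(); q=rot(s["orientation"]); d=q.inv().apply(np.array(target)-s["tool_pos"])*100
    t=(q.inv()*Rt).as_rotvec(degrees=True) if Rt is not None else None
    print("shift",d.round(2),"turn",None if t is None else t.round(2)); return d,t
def st():
    s=env.observe(); print(round(s["time_s"],2),np.round(s["tool_pos"],4),"rot",rot(s["orientation"]).as_matrix().round(3).tolist(),"J",np.round(s["joint_pos"],2),"F",np.round(s["ft_force"],1),"o",round(s["opening"],4))
E
python3 - <<'E'
from h import *
st()
for n in ("scene","top"):
    cv2.imwrite(f"pics/{n}0.png",env.capture(n)); c=env.calibration(n); print(n,np.round(c["eye"],3),c["fx"],c["k1"])
    look(n,["case","lane","lid_handle","stay_pin","stay_pivot","lid_hinge","tipped1","standing1","mat","rod_jar","roller_stand","paddle"])
E
```

```text
0.0 [0.2043 0.5636 0.2302] rot [[0.341, 0.94, -0.001], [0.94, -0.341, -0.002], [-0.002, -0.0, -1.0]] J [ 1.14  0.13  1.49 -0.    1.52 -0.09] F [-0.5 -0.7  0.1] o 0.0855
scene [ 1.121 -0.971  0.873] 501.3545801457099 -0.10833436815894072
scene case 0.81 [ 0.5972  0.0882 -0.0013] [338. 220.]
scene lane 0.79 [0.5534 0.0464 0.0324] [318. 212.]
scene lid_handle 0.86 [ 0.4946 -0.0211  0.092 ] [288. 199.]
scene lid_hinge 0.18 [0.5514 0.0438 0.0295] [317. 213.]
scene tipped1 0.94 [ 0.5843 -0.2571  0.0219] [265. 280.]
scene tipped1 0.9 [ 0.4061 -0.578   0.0145] [114. 333.]
scene tipped1 0.89 [ 0.3384 -0.3826  0.0188] [156. 271.]
scene tipped1 0.76 [ 0.5191 -0.5046  0.0132] [174. 336.]
scene tipped1 0.72 [ 0.4481 -0.2418  0.0199] [225. 256.]
scene tipped1 0.6 [ 0.4446 -0.383   0.019 ] [187. 288.]
scene mat 0.98 [ 0.521  -0.318   0.0022] [229. 290.]
scene rod_jar 0.86 [ 0.6219  0.4383 -0.0021] [394. 171.]
scene rod_jar 0.42 [ 0.4939 -0.02    0.0953] [288. 198.]
scene roller_stand 0.95 [ 0.3496  0.3985 -0.0019] [319. 153.]
scene paddle 0.79 [ 0.3638 -0.0892 -0.0012] [237. 222.]
top [ 0.318 -0.04
[... 330 characters left out ...]
0.48   0.2751 0.024 ] [171. 223.]
top stay_pin 0.41 [ 0.4926 -0.0207  0.0911] [271. 217.]
top stay_pivot 0.66 [0.432  0.1847 0.0474] [200. 239.]
top lid_hinge 0.73 [ 0.449  -0.3823  0.0241] [392. 237.]
top lid_hinge 0.28 [ 0.3684 -0.0857  0.0067] [292. 263.]
top tipped1 0.73 [ 0.5805 -0.2556  0.0217] [349. 193.]
top tipped1 0.6 [ 0.5197 -0.5063  0.0146] [432. 215.]
top tipped1 0.59 [ 0.4472 -0.2451  0.024 ] [346. 237.]
top tipped1 0.55 [ 0.3361 -0.3827  0.019 ] [393. 275.]
top mat 0.73 [ 5.202e-01 -3.237e-01  4.000e-04] [371. 214.]
top rod_jar 0.63 [0.6312 0.4376 0.0051] [122. 174.]
top roller_stand 0.91 [0.353  0.3967 0.0057] [129. 266.]
top paddle 0.64 [ 0.3672 -0.0873  0.0017] [293. 263.]
```

View pics/scene0.png

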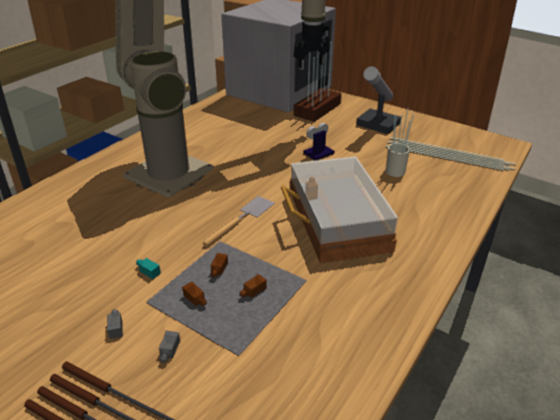

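View pics/top0.png

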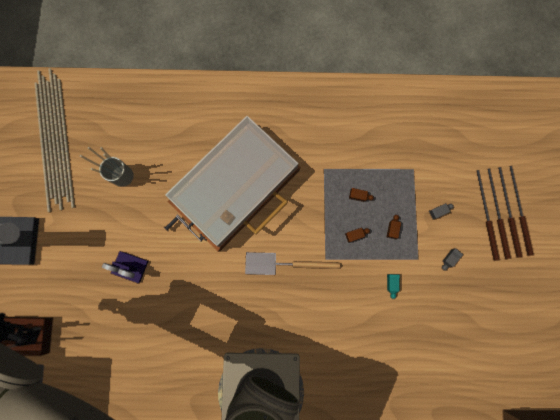

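Three amber bottles are on the mat, at top px (361,195), (357,235) and (395,228). The turquoise one (394,285) and the two grey ones (441,211) and (453,259) lie off the mat and are look-alikes. One standing bottle shows through the lid at (227,217). The handle is near (0.496,-0.021,0.093) and the case yaw is about 47°. I'll go above the handle first.

>>> jog_arm([
  {"az":23,"x":-45,"y":47.3,"z":2,"hand":4},
  {"az":23,"x":-45,"y":47.3,"z":2,"hand":4},
  {"az":23,"x":-45,"y":47.3,"z":2,"hand":4},
  {"az":23,"x":-45,"y":47.3,"z":2,"hand":4},
  {"az":23,"x":-45,"y":47.3,"z":2,"hand":4},
  {"az":23,"x":-45,"y":47.3,"z":2,"hand":4},
  {"az":23,"x":-45,"y":47.3,"z":2,"hand":4},
  {"az":23,"x":-45,"y":47.3,"z":2,"hand":4},
  {"az":23,"x":-45,"y":47.3,"z":2,"hand":4},
  {"az":23,"x":-45,"y":47.3,"z":2,"hand":4},
])

```text
validation failed for argument at $.in...
```

```bash
cat >> h.py <<'E'
def down(yaw): # tool pointing down, jaws along world yaw (deg)
    a=np.radians(yaw); x=[np.cos(a),np.sin(a),0]; z=[0,0,-1]
    return R.from_matrix(np.stack([x,np.cross(z,x),z],1))
E
python3 - <<'E'
from h import *
st(); rel([.496,-.021,.20],down(47))
E
```

```text
1.3 [0.2045 0.5641 0.2313] rot [[0.341, 0.94, -0.0], [0.94, -0.341, -0.0], [-0.0, -0.0, -1.0]] J [ 1.14  0.13  1.49  0.    1.52 -0.09] F [-0.5 -0.   0.2] o 0.0857
shift [-45.07  47.35   3.13] turn [-0.    0.   23.07]
```

>>> jog_arm([
  {"ax":0,"ay":0,"az":23,"x":-45,"y":47.3,"z":2,"hand":4},
  {"ax":0,"ay":0,"az":23,"x":-45,"y":47.3,"z":2,"hand":4},
  {"ax":0,"ay":0,"az":23,"x":-45,"y":47.3,"z":2,"hand":4},
  {"ax":0,"ay":0,"az":23,"x":-45,"y":47.3,"z":2,"hand":4},
  {"ax":0,"ay":0,"az":23,"x":-45,"y":47.3,"z":2,"hand":4},
  {"ax":0,"ay":0,"az":23,"x":-45,"y":47.3,"z":2,"hand":4},
  {"ax":0,"ay":0,"az":23,"x":-45,"y":47.3,"z":2,"hand":4},
  {"ax":0,"ay":0,"az":23,"x":-45,"y":47.3,"z":2,"hand":4},
  {"ax":0,"ay":0,"az":23,"x":-45,"y":47.3,"z":2,"hand":4},
  {"ax":0,"ay":0,"az":23,"x":-45,"y":47.3,"z":2,"hand":4},
])

```text
time_s: 2.13
tool_pos: [0.3908, 0.1896, 0.2189]
orientation: [0.0, 0.917, 0.399, 0.001]
ft_force: [0.9, 0.4, -0.7]
opening: 0.0399
```

>>> jog_arm([
  {"ax":0,"ay":0,"az":0,"x":-8.2,"y":22,"z":1.9,"hand":4},
  {"ax":0,"ay":0,"az":0,"x":-8.2,"y":22,"z":1.9,"hand":4},
  {"ax":0,"ay":0,"az":0,"x":-8.2,"y":22,"z":1.9,"hand":4},
  {"ax":0,"ay":0,"az":0,"x":-8.2,"y":22,"z":1.9,"hand":4},
  {"ax":0,"ay":0,"az":0,"x":-8.2,"y":22,"z":1.9,"hand":4},
  {"ax":0,"ay":0,"az":0,"x":-8.2,"y":22,"z":1.9,"hand":4},
  {"ax":0,"ay":0,"az":0,"x":-8.2,"y":22,"z":1.9,"hand":4},
  {"ax":0,"ay":0,"az":0,"x":-8.2,"y":22,"z":1.9,"hand":4},
  {"ax":0,"ay":0,"az":0,"x":-8.2,"y":22,"z":1.9,"hand":4},
])

```text
time_s: 2.88
tool_pos: [0.4959, -0.02, 0.1998]
orientation: [-0.0, 0.917, 0.399, 0.0]
ft_force: [-0.1, -0.1, 0.2]
opening: 0.0401
```

```bash
python3 - <<'E'
from h import *
st(); cv2.imwrite("pics/w1.png",env.capture("wrist")); look("wrist",["lid_handle","lane","standing1"])
E
```

```text
2.88 [ 0.4959 -0.02    0.1998] rot [[0.681, 0.732, 0.001], [0.732, -0.681, 0.001], [0.001, -0.0, -1.0]] J [-0.14 -0.14  1.81  0.    1.47 -0.97] F [-0.1 -0.1  0.2] o 0.0401
wrist lid_handle 0.89 [ 0.4926 -0.0193  0.0897] [269. 202.]
wrist standing1 0.4 [ 0.365  -0.0844 -0.0072] [136. 129.]
```

View pics/w1.png

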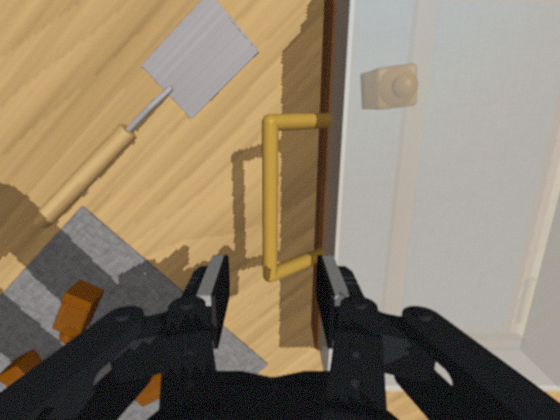

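The bar runs straight up the image at col 270, rows 120-275, so the yaw is right and it lies about 1 mm off my axis. Next I descend and pinch.

>>> jog_arm([
  {"ax":0,"ay":0,"az":0,"x":-0.1,"y":0,"z":3,"hand":4},
  {"ax":0,"ay":0,"az":0,"x":-0.1,"y":0,"z":6,"hand":4},
  {"ax":0,"ay":0,"az":0,"x":-0.1,"y":0,"z":9,"hand":4},
  {"ax":0,"ay":0,"az":0,"x":-0.1,"y":0,"z":11,"hand":4},
  {"ax":0,"ay":0,"az":0,"x":-0.1,"y":0,"z":12.4,"hand":4},
  {"ax":0,"ay":0,"az":0,"x":-0.1,"y":0,"z":12.4,"hand":4},
  {"ax":0,"ay":0,"az":0,"x":-0.1,"y":0,"z":12.4,"hand":2},
  {"ax":0,"ay":0,"az":0,"x":-0.1,"y":0,"z":12.4,"hand":0.5},
  {"ax":0,"ay":0,"az":0,"x":-0.1,"y":0,"z":12.4,"hand":0.5},
  {"ax":0,"ay":0,"az":0,"x":-0.1,"y":0,"z":12.4,"hand":0.5},
])

```text
time_s: 3.92
tool_pos: [0.4945, -0.0214, 0.0776]
orientation: [0.001, 0.916, 0.4, -0.001]
ft_force: [-11.9, -9.0, 6.5]
opening: 0.0095
```

```bash
python3 - <<'E'
from h import *
st()
r=np.hypot(.257,.05); a0=np.arctan2(.05,.257)
for i in range(0,13):
    a=a0+1.25*i/12; print(round(1.25*i/12,3), "dx %.2f up %.2f"%((r*np.cos(a0)-r*np.cos(a))*100,(r*np.sin(a)-r*np.sin(a0))*100))
E
```

```text
3.92 [ 0.4945 -0.0214  0.0776] rot [[0.679, 0.734, -0.001], [0.734, -0.679, -0.003], [-0.002, 0.001, -1.0]] J [-0.14 -0.02  1.94 -0.    1.23 -0.97] F [-11.9  -9.    6.5] o 0.0095
0.0 dx 0.00 up 0.00
0.104 dx 0.66 up 2.65
0.208 dx 1.59 up 5.21
0.312 dx 2.78 up 7.66
0.417 dx 4.22 up 9.97
0.521 dx 5.90 up 12.13
0.625 dx 7.78 up 14.09
0.729 dx 9.87 up 15.85
0.833 dx 12.12 up 17.38
0.938 dx 14.52 up 18.68
1.042 dx 17.04 up 19.71
1.146 dx 19.66 up 20.48
1.25 dx 22.34 up 20.97
```

>>> jog_arm([
  {"ax":0,"ay":0,"az":0,"x":0.0,"y":0,"z":0,"hand":0},
  {"ax":0,"ay":0,"az":0,"x":0.0,"y":0,"z":0,"hand":0},
  {"ax":0,"ay":0,"az":0,"x":0.1,"y":0,"z":-0.4,"hand":0},
  {"ax":0,"ay":0,"az":0,"x":0.2,"y":0,"z":-1.0,"hand":0},
  {"ax":0,"ay":0,"az":0,"x":0.35,"y":0,"z":-1.6,"hand":0},
  {"ax":0,"ay":0,"az":0,"x":0.55,"y":0,"z":-2.2,"hand":0},
  {"ax":0,"ay":0,"az":0,"x":0.7,"y":0,"z":-2.8,"hand":0},
  {"ax":0,"ay":0,"az":0,"x":0.9,"y":0,"z":-3.4,"hand":0},
  {"ax":0,"ay":0,"az":0,"x":1.1,"y":0,"z":-4.0,"hand":0},
  {"ax":0,"ay":0,"az":0,"x":1.3,"y":0,"z":-4.5,"hand":0},
])

```text
time_s: 4.75
tool_pos: [0.5031, -0.012, 0.1232]
orientation: [0.001, 0.916, 0.4, -0.001]
ft_force: [-1.6, -7.0, -9.5]
opening: 0.0096
```

```bash
cat >> h.py <<'E'
TH=np.radians(47); C0=np.array([.5985,.0895]) # case centre and yaw
ex=np.array([np.cos(TH),np.sin(TH)]); ey=np.array([-ex[1],ex[0]])
def case2w(p): return np.array([*(C0+ex*p[0]+ey*p[1]),p[2]])
def w2case(P): d=np.array(P[:2])-C0; return np.array([d@ex,d@ey,P[2]])
def lid():
    g=w2case(env.observe()["tool_pos"]); g[2]+=.019
    a=np.arctan2(g[2]-.044,.105-g[0]); print("case",g.round(4),"lid",round(a-np.arctan2(.05,.257),3),"r",round(np.hypot(g[2]-.044,.105-g[0]),4)); return a
E
python3 - <<'E'
from h import *
st(); lid()
E
```

```text
4.75 [ 0.5031 -0.012   0.1232] rot [[0.679, 0.734, -0.002], [0.734, -0.679, -0.004], [-0.004, 0.001, -1.0]] J [-0.12 -0.05  1.88 -0.    1.32 -0.95] F [-1.6 -7.  -9.5] o 0.0096
case [-0.1393  0.0005  0.1422] lid 0.19 r 0.2633
```

>>> jog_arm([
  {"ax":0,"ay":0,"az":0,"x":0.25,"y":0,"z":-0.6,"hand":0},
  {"ax":0,"ay":0,"az":0,"x":0.53,"y":0,"z":-1.2,"hand":0},
  {"ax":0,"ay":0,"az":0,"x":0.82,"y":0,"z":-1.8,"hand":0},
  {"ax":0,"ay":0,"az":0,"x":1.1,"y":0,"z":-2.4,"hand":0},
  {"ax":0,"ay":0,"az":0,"x":1.4,"y":0,"z":-2.95,"hand":0},
  {"ax":0,"ay":0,"az":0,"x":1.75,"y":0,"z":-3.5,"hand":0},
  {"ax":0,"ay":0,"az":0,"x":2.1,"y":0,"z":-4.1,"hand":0},
  {"ax":0,"ay":0,"az":0,"x":2.45,"y":0,"z":-4.65,"hand":0},
  {"ax":0,"ay":0,"az":0,"x":2.8,"y":0,"z":-5.15,"hand":0},
  {"ax":0,"ay":0,"az":0,"x":3.2,"y":0,"z":-5.7,"hand":0},
])

```text
time_s: 5.58
tool_pos: [0.5237, 0.01, 0.1807]
orientation: [0.002, 0.917, 0.4, -0.004]
ft_force: [-7.0, -12.7, -6.1]
opening: 0.0101
```

>>> jog_arm([
  {"ax":0,"ay":0,"az":0,"x":0.4,"y":0,"z":-0.55,"hand":0},
  {"ax":0,"ay":0,"az":0,"x":0.8,"y":0,"z":-1.05,"hand":0},
  {"ax":0,"ay":0,"az":0,"x":1.2,"y":0,"z":-1.55,"hand":0},
  {"ax":0,"ay":0,"az":0,"x":1.65,"y":0,"z":-2.05,"hand":0},
  {"ax":0,"ay":0,"az":0,"x":2.1,"y":0,"z":-2.55,"hand":0},
  {"ax":0,"ay":0,"az":0,"x":2.55,"y":0,"z":-3.0,"hand":0},
  {"ax":0,"ay":0,"az":0,"x":3.0,"y":0,"z":-3.45,"hand":0},
  {"ax":0,"ay":0,"az":0,"x":3.5,"y":0,"z":-3.9,"hand":0},
  {"ax":0,"ay":0,"az":0,"x":4.0,"y":0,"z":-4.35,"hand":0},
  {"ax":0,"ay":0,"az":0,"x":4.5,"y":0,"z":-4.8,"hand":0},
])

```text
time_s: 6.42
tool_pos: [0.5533, 0.0415, 0.2298]
orientation: [0.003, 0.917, 0.399, -0.006]
ft_force: [-9.3, -12.7, 0.0]
opening: 0.0097
```

```bash
python3 - <<'E'
from h import *
st(); a=lid(); r=np.hypot(.257,.05)
for d in np.arange(1,26)*.026: print("(%.2f,%.2f)"%(r*(np.cos(a)-np.cos(a+d))*100,-r*(np.sin(a+d)-np.sin(a))*100),end=" ")
E
```

```text
6.42 [0.5533 0.0415 0.2298] rot [[0.681, 0.732, -0.008], [0.732, -0.681, -0.01], [-0.013, 0.001, -1.0]] J [-0.01  0.02  1.61 -0.01  1.52 -0.83] F [ -9.3 -12.7   0. ] o 0.0097
case [-0.0659  0.0004  0.2488] lid 0.683 r 0.2668
(0.53,-0.43) (1.07,-0.84) (1.62,-1.25) (2.18,-1.63) (2.75,-2.01) (3.33,-2.36) (3.92,-2.70) (4.51,-3.03) (5.12,-3.34) (5.73,-3.64) (6.35,-3.92) (6.98,-4.18) (7.61,-4.43) (8.26,-4.66) (8.90,-4.87) (9.55,-5.06) (10.21,-5.24) (10.87,-5.41) (11.54,-5.55) (12.21,-5.68) (12.88,-5.79) (13.55,-5.88) (14.23,-5.96) (14.91,-6.01) (15.59,-6.05)
```

>>> jog_arm([
  {"ax":0,"ay":0,"az":0,"x":0.53,"y":0,"z":-0.4,"hand":0},
  {"ax":0,"ay":0,"az":0,"x":1.07,"y":0,"z":-0.8,"hand":0},
  {"ax":0,"ay":0,"az":0,"x":1.62,"y":0,"z":-1.2,"hand":0},
  {"ax":0,"ay":0,"az":0,"x":2.18,"y":0,"z":-1.55,"hand":0},
  {"ax":0,"ay":0,"az":0,"x":2.75,"y":0,"z":-1.9,"hand":0},
  {"ax":0,"ay":0,"az":0,"x":3.33,"y":0,"z":-2.25,"hand":0},
  {"ax":0,"ay":0,"az":0,"x":3.92,"y":0,"z":-2.6,"hand":0},
  {"ax":0,"ay":0,"az":0,"x":4.51,"y":0,"z":-2.9,"hand":0},
  {"ax":0,"ay":0,"az":0,"x":5.12,"y":0,"z":-3.2,"hand":0},
  {"ax":0,"ay":0,"az":0,"x":5.73,"y":0,"z":-3.5,"hand":0},
])

```text
time_s: 7.25
tool_pos: [0.5916, 0.0824, 0.2678]
orientation: [0.004, 0.917, 0.399, -0.007]
ft_force: [-16.9, -12.5, 19.6]
opening: 0.0094
```

>>> jog_arm([
  {"ax":0,"ay":0,"az":0,"x":0.62,"y":0,"z":-0.28,"hand":0},
  {"ax":0,"ay":0,"az":0,"x":1.25,"y":0,"z":-0.54,"hand":0},
  {"ax":0,"ay":0,"az":0,"x":1.88,"y":0,"z":-0.79,"hand":0},
  {"ax":0,"ay":0,"az":0,"x":2.53,"y":0,"z":-1.02,"hand":0},
  {"ax":0,"ay":0,"az":0,"x":3.17,"y":0,"z":-1.2,"hand":0},
  {"ax":0,"ay":0,"az":0,"x":3.82,"y":0,"z":-1.4,"hand":0},
  {"ax":0,"ay":0,"az":0,"x":4.48,"y":0,"z":-1.55,"hand":0},
  {"ax":0,"ay":0,"az":0,"x":5.14,"y":0,"z":-1.7,"hand":0},
  {"ax":0,"ay":0,"az":0,"x":5.81,"y":0,"z":-1.85,"hand":0},
  {"ax":0,"ay":0,"az":0,"x":6.48,"y":0,"z":-2.0,"hand":0},
])

```text
time_s: 8.08
tool_pos: [0.6357, 0.1295, 0.2909]
orientation: [0.005, 0.917, 0.399, -0.007]
ft_force: [-11.1, -8.6, 9.6]
opening: 0.0097
```

```bash
python3 - <<'E'
from h import *
st(); a=lid(); r=np.hypot(.257,.05)
for d in np.arange(1,6)*.026: print("(%.2f,%.2f)"%(r*(np.cos(a)-np.cos(a+d))*100,-r*(np.sin(a+d)-np.sin(a))*100),end=" ")
# pin at given lid angle
P=np.array([-.045,.044])
for f in (1.24,1.2,1.15,1.1,1.0):
    A=np.array([.105-.1*np.cos(f),.044+.1*np.sin(f)]); d=A-P; L=np.hypot(*d); k=np.arctan2(d[1],d[0])-np.arccos((.01+L*L-.052**2)/(.2*L))
    K=P+.1*np.array([np.cos(k),np.sin(k)]); print(f,K.round(4),case2w([K[0],.233,K[1]]).round(4))
E
```

```text
8.08 [0.6357 0.1295 0.2909] rot [[0.682, 0.731, -0.008], [0.731, -0.682, -0.015], [-0.016, 0.004, -1.0]] J [ 0.13  0.26  1.24 -0.01  1.66 -0.69] F [-11.1  -8.6   9.6] o 0.0097
case [5.460e-02 1.000e-04 3.099e-01] lid 1.191 r 0.2706
(0.67,-0.12) (1.34,-0.22) (2.02,-0.30) (2.70,-0.37) (3.38,-0.42) 1.24 [0.0381 0.0996] [0.4541 0.2763 0.0996]
1.2 [0.0426 0.0923] [0.4571 0.2795 0.0923]
1.15 [0.0454 0.0868] [0.459  0.2816 0.0868]
1.1 [0.0472 0.0826] [0.4603 0.283  0.0826]
1.0 [0.0497 0.0762] [0.462  0.2847 0.0762]
```

>>> jog_arm([
  {"ax":0,"ay":0,"az":0,"x":0.5,"y":0,"z":0,"hand":0},
  {"ax":0,"ay":0,"az":0,"x":0.9,"y":0,"z":0,"hand":0},
  {"ax":0,"ay":0,"az":0,"x":1.3,"y":0,"z":0,"hand":0},
  {"ax":0,"ay":0,"az":0,"x":1.5,"y":0,"z":0,"hand":0},
  {"ax":0,"ay":0,"az":0,"x":1.5,"y":0,"z":0,"hand":0},
  {"ax":0,"ay":0,"az":0,"x":1.5,"y":0,"z":0,"hand":0},
])

```text
time_s: 8.58
tool_pos: [0.6463, 0.1409, 0.2939]
orientation: [0.006, 0.917, 0.399, -0.005]
ft_force: [-4.1, -2.4, 6.7]
opening: 0.0094
```

>>> jog_arm([
  {"ax":0,"ay":0,"az":0,"x":0,"y":0,"z":0,"hand":4},
  {"ax":0,"ay":0,"az":0,"x":0,"y":0,"z":0,"hand":4},
  {"ax":0,"ay":0,"az":0,"x":0,"y":0,"z":0,"hand":4},
  {"ax":0,"ay":0,"az":0,"x":0,"y":0,"z":-3,"hand":4},
  {"ax":0,"ay":0,"az":0,"x":0,"y":0,"z":-6,"hand":4},
  {"ax":0,"ay":0,"az":0,"x":0,"y":0,"z":-8,"hand":4},
  {"ax":0,"ay":0,"az":0,"x":0,"y":0,"z":-8,"hand":4},
])

```text
time_s: 9.17
tool_pos: [0.6481, 0.1427, 0.3806]
orientation: [0.007, 0.917, 0.399, -0.001]
ft_force: [0.9, 0.9, 1.2]
opening: 0.04
```

```bash
python3 - <<'E'
from h import *
st(); rel([.457,.2795,.2],down(47))
E
```

```text
9.17 [0.6481 0.1427 0.3806] rot [[0.682, 0.732, 0.004], [0.732, -0.682, -0.012], [-0.006, 0.012, -1.0]] J [ 0.15  0.3   1.02 -0.01  1.81 -0.68] F [0.9 0.9 1.2] o 0.04
shift [ -2.91 -23.52  17.81] turn [0.66 0.36 0.02]
```

>>> jog_arm([
  {"ax":0.6,"ay":0.3,"az":0,"x":-1,"y":-4,"z":0,"hand":4},
  {"ax":0.6,"ay":0.3,"az":0,"x":-2,"y":-8,"z":0,"hand":4},
  {"ax":0.6,"ay":0.3,"az":0,"x":-2.9,"y":-12,"z":0,"hand":4},
  {"ax":0.6,"ay":0.3,"az":0,"x":-2.9,"y":-16,"z":0,"hand":4},
  {"ax":0.6,"ay":0.3,"az":0,"x":-2.9,"y":-20,"z":0,"hand":4},
  {"ax":0.6,"ay":0.3,"az":0,"x":-2.9,"y":-23.5,"z":1,"hand":4},
  {"ax":0.6,"ay":0.3,"az":0,"x":-2.9,"y":-23.5,"z":5,"hand":4},
  {"ax":0.6,"ay":0.3,"az":0,"x":-2.9,"y":-23.5,"z":9,"hand":4},
  {"ax":0.6,"ay":0.3,"az":0,"x":-2.9,"y":-23.5,"z":13,"hand":4},
  {"ax":0.6,"ay":0.3,"az":0,"x":-2.9,"y":-23.5,"z":16,"hand":4},
])

```text
time_s: 10.0
tool_pos: [0.4553, 0.2797, 0.2142]
orientation: [0.001, 0.917, 0.399, -0.002]
ft_force: [-0.8, -0.6, -1.2]
opening: 0.04
```

```bash
python3 - <<'E'
from h import *
st(); cv2.imwrite("pics/w2.png",env.capture("wrist")); look("wrist",["stay_pin","stay_pivot"])
env.capture("top"); look("top",["stay_pin","lid_handle","lid_hinge"])
env.capture("scene"); look("scene",["stay_pin","lid_handle"])
rel([.457,.2795,.073],down(47))
c=env.calibration("wrist"); print(proj(c,[.457,.2795,.092]))
E
```

```text
10.0 [0.4553 0.2797 0.2142] rot [[0.681, 0.732, -0.002], [0.732, -0.681, -0.002], [-0.003, -0.0, -1.0]] J [ 0.46 -0.04  1.69 -0.    1.49 -0.37] F [-0.8 -0.6 -1.2] o 0.04
wrist stay_pin 0.7 [0.4662 0.2631 0.0911] [271. 228.]
wrist stay_pin 0.63 [ 0.3436  0.3911 -0.0068] [284.  14.]
wrist stay_pivot 0.76 [0.4278 0.1835 0.0388] [186. 234.]
top stay_pin 0.43 [0.4719 0.2668 0.095 ] [168. 223.]
top lid_handle 0.58 [0.64   0.1374 0.3013] [205. 143.]
top lid_hinge 0.73 [0.6688 0.1675 0.0508] [209. 159.]
scene stay_pin 0.55 [0.4683 0.2687 0.0921] [332. 154.]
scene stay_pin 0.45 [ 0.3471  0.398  -0.0031] [319. 153.]
scene lid_handle 0.97 [0.6425 0.138  0.3023] [370. 123.]
shift [-0.17 -0.08 14.74] turn [ 0.14 -0.14  0.01]
[270.02050652 198.44274409]
```

View pics/w2.png

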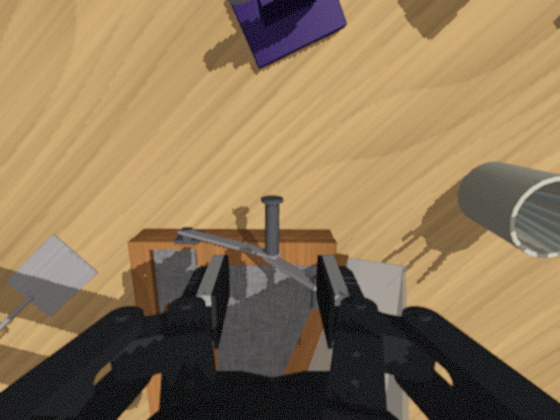

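The pin stands at col 271, rows 197-250, with the stay below centre. The cameras put it at case (0.040, 0.216, 0.092), so I correct in y, descend and pinch.

>>> jog_arm([
  {"ax":0,"ay":0,"az":0,"x":-0.1,"y":1.6,"z":3,"hand":4},
  {"ax":0,"ay":0,"az":0,"x":-0.1,"y":1.6,"z":6,"hand":4},
  {"ax":0,"ay":0,"az":0,"x":-0.1,"y":1.6,"z":9,"hand":4},
  {"ax":0,"ay":0,"az":0,"x":-0.1,"y":1.6,"z":11.5,"hand":4},
  {"ax":0,"ay":0,"az":0,"x":-0.1,"y":1.6,"z":13,"hand":4},
  {"ax":0,"ay":0,"az":0,"x":-0.1,"y":1.6,"z":14.2,"hand":4},
  {"ax":0,"ay":0,"az":0,"x":-0.1,"y":1.6,"z":14.2,"hand":2},
  {"ax":0,"ay":0,"az":0,"x":-0.1,"y":1.6,"z":14.2,"hand":0},
  {"ax":0,"ay":0,"az":0,"x":-0.1,"y":1.6,"z":14.2,"hand":0},
  {"ax":0,"ay":0,"az":0,"x":-0.1,"y":1.6,"z":14.2,"hand":0},
])

```text
time_s: 11.33
tool_pos: [0.4697, 0.2683, 0.0791]
orientation: [0.001, 0.917, 0.399, 0.001]
ft_force: [-3.1, -2.8, -4.3]
opening: 0.0097
```

```bash
python3 - <<'E'
from h import *
st(); g=w2case(env.observe()["tool_pos"]); print(g); env.capture("scene"); look("scene",["lid_handle"])
E
```

```text
11.33 [0.4697 0.2683 0.0791] rot [[0.682, 0.731, 0.003], [0.732, -0.682, -0.0], [0.002, 0.003, -1.0]] J [ 0.43  0.1   1.81 -0.    1.23 -0.39] F [-3.1 -2.8 -4.3] o 0.0097
[0.04294591 0.21610057 0.07914757]
scene lid_handle 0.93 [0.6379 0.135  0.3025] [368. 123.]
scene lid_handle 0.38 [ 0.6201  0.4378 -0.001 ] [394. 171.]
```

>>> jog_arm([
  {"ax":0,"ay":0,"az":0,"x":-0.12,"y":0,"z":-0.2,"hand":0},
  {"ax":0,"ay":0,"az":0,"x":-0.23,"y":0,"z":-0.4,"hand":0},
  {"ax":0,"ay":0,"az":0,"x":-0.37,"y":0,"z":-0.62,"hand":0},
  {"ax":0,"ay":0,"az":0,"x":-0.51,"y":0,"z":-0.84,"hand":0},
  {"ax":0,"ay":0,"az":0,"x":-0.66,"y":0,"z":-1.05,"hand":0},
  {"ax":0,"ay":0,"az":0,"x":-0.81,"y":0,"z":-1.27,"hand":0},
  {"ax":0,"ay":0,"az":0,"x":-0.97,"y":0,"z":-1.47,"hand":0},
  {"ax":0,"ay":0,"az":0,"x":-1.14,"y":0,"z":-1.68,"hand":0},
  {"ax":0,"ay":0,"az":0,"x":-1.3,"y":0,"z":-1.87,"hand":0},
  {"ax":0,"ay":0,"az":0,"x":-1.49,"y":0,"z":-2.07,"hand":0},
])

```text
time_s: 12.27
tool_pos: [0.4599, 0.2577, 0.1004]
orientation: [0.001, 0.917, 0.399, 0.002]
ft_force: [0.5, 1.9, -4.9]
opening: 0.0092
```

```bash
python3 - <<'E'
from h import *
st(); g=w2case(env.observe()["tool_pos"]); print(g); env.capture("scene"); look("scene",["lid_handle","stay_pin"])
E
```

```text
12.27 [0.4599 0.2577 0.1004] rot [[0.682, 0.731, 0.005], [0.732, -0.682, 0.001], [0.004, 0.003, -1.0]] J [ 0.41  0.03  1.84 -0.    1.27 -0.41] F [ 0.5  1.9 -4.9] o 0.0092
[0.02851188 0.21607534 0.10041004]
scene lid_handle 0.81 [0.6453 0.1455 0.3018] [372. 122.]
scene stay_pin 0.59 [0.457  0.2576 0.1082] [327. 150.]
scene stay_pin 0.34 [ 0.6221  0.4388 -0.0017] [395. 171.]
```

>>> jog_arm([
  {"ax":0,"ay":0,"az":0,"x":-0.15,"y":0,"z":-0.12,"hand":0},
  {"ax":0,"ay":0,"az":0,"x":-0.3,"y":0,"z":-0.25,"hand":0},
  {"ax":0,"ay":0,"az":0,"x":-0.45,"y":0,"z":-0.35,"hand":0},
  {"ax":0,"ay":0,"az":0,"x":-0.6,"y":0,"z":-0.45,"hand":0},
  {"ax":0,"ay":0,"az":0,"x":-0.6,"y":0,"z":-0.45,"hand":0},
  {"ax":0,"ay":0,"az":0,"x":-0.6,"y":0,"z":-0.45,"hand":0},
])

```text
time_s: 12.92
tool_pos: [0.4576, 0.2554, 0.1041]
orientation: [-0.0, 0.917, 0.399, 0.005]
ft_force: [17.9, 15.2, -24.9]
opening: 0.0096
```

>>> jog_arm([
  {"ax":0,"ay":0,"az":0,"x":0,"y":0,"z":0,"hand":4},
  {"ax":0,"ay":0,"az":0,"x":0,"y":0,"z":0,"hand":4},
  {"ax":0,"ay":0,"az":0,"x":0,"y":0,"z":0,"hand":4},
  {"ax":0,"ay":0,"az":0,"x":0,"y":0,"z":-3,"hand":4},
  {"ax":0,"ay":0,"az":0,"x":0,"y":0,"z":-6,"hand":4},
  {"ax":0,"ay":0,"az":0,"x":0,"y":-1,"z":-10,"hand":4},
  {"ax":0,"ay":0,"az":0,"x":0,"y":-1,"z":-14,"hand":4},
  {"ax":0,"ay":0,"az":0,"x":0,"y":-1,"z":-16,"hand":4},
  {"ax":0,"ay":0,"az":0,"x":0,"y":-1,"z":-16,"hand":4},
  {"ax":0,"ay":0,"az":0,"x":0,"y":-1,"z":-16,"hand":4},
])

```text
time_s: 13.75
tool_pos: [0.4498, 0.2616, 0.2665]
orientation: [-0.0, 0.917, 0.399, 0.007]
ft_force: [0.4, -0.9, -0.2]
opening: 0.0402
```

```bash
python3 - <<'E'
from h import *
st(); a=env.capture("scene"); look("scene",["lid_handle","stay_pin","tipped1","standing1","lane"])
t=env.capture("top"); look("top",["lane","tipped1","standing1"])
b=env.capture("wrist"); look("wrist",["stay_pin"])
A=cv2.resize(a[90:350,120:440],(640,520)); cv2.imwrite("pics/s3.png",A)
T=cv2.resize(t[160:300,190:420],None,fx=3.3,fy=3.3,interpolation=cv2.INTER_CUBIC); cv2.imwrite("pics/t3.png",T)
E
```

```text
13.75 [0.4498 0.2616 0.2665] rot [[0.682, 0.731, 0.013], [0.731, -0.682, 0.006], [0.014, 0.005, -1.0]] J [ 0.43 -0.11  1.67  0.    1.57 -0.39] F [ 0.4 -0.9 -0.2] o 0.0402
scene lid_handle 0.61 [0.4561 0.2573 0.1125] [327. 149.]
scene lid_handle 0.57 [0.6431 0.1432 0.3031] [371. 122.]
scene lid_handle 0.17 [0.4293 0.1845 0.0508] [307. 173.]
scene stay_pin 0.79 [0.4585 0.2546 0.1129] [327. 149.]
scene stay_pin 0.73 [0.3494 0.3947 0.0006] [319. 153.]
scene tipped1 0.75 [ 0.5791 -0.2603  0.0222] [262. 280.]
scene tipped1 0.72 [ 0.4407 -0.3827  0.0171] [186. 288.]
scene tipped1 0.69 [ 0.3382 -0.3841  0.0151] [156. 272.]
scene tipped1 0.65 [ 0.4461 -0.2424  0.0181] [225. 257.]
scene standing1 0.62 [0.4872 0.1049 0.0277] [309. 197.]
scene lane 0.86 [0.5551 0.044  0.0322] [318. 213.]
top lane 0.66 [0.5993 0.0897 0.0015] [236. 186.]
top lane 0.61 [0.5588 0.0487 0.0278] [248. 198.]
top tipped1 0.74 [ 0.4495 -0.3823  0.0223] [392. 237.]
top tipped1 0.7 [ 0.4464 -0.2459  0.0224] [347. 237.]
top tipped1 0.6 [ 0.3399 -0.3833  0.018 ] [393. 274.]
top tipped1 0.5 [ 0.5202 -0.5053  0.0172] [432. 214.]
top tipped1 0.49 [ 0.41   -0.5718  0.0157] [455. 251.]
top tipped1 0.47 [ 0.5805 -0.2546  0.0196] [349. 193.]
top standing1 0.57 [0.4958 0.1055 0.032 ] [228. 218.]
wrist stay_pin 0.84 [0.4555 0.2557 0.1149] [271. 202.]
wrist stay_pin 0.69 [ 0.3631 -0.0843 -0.0067] [ 43. 294.]
```

View pics/s3.png

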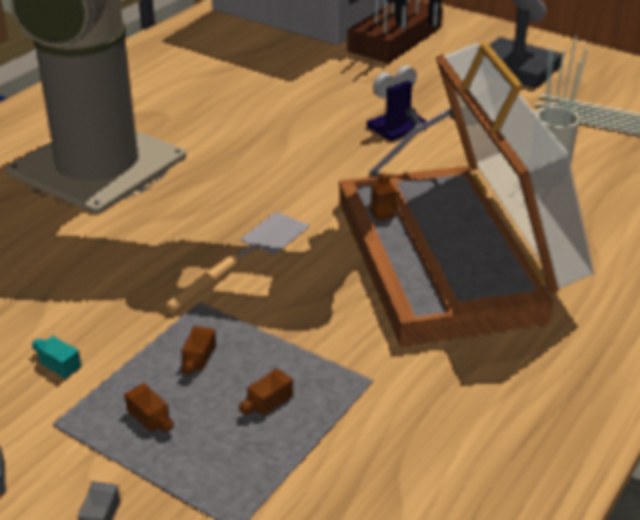

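View pics/t3.png

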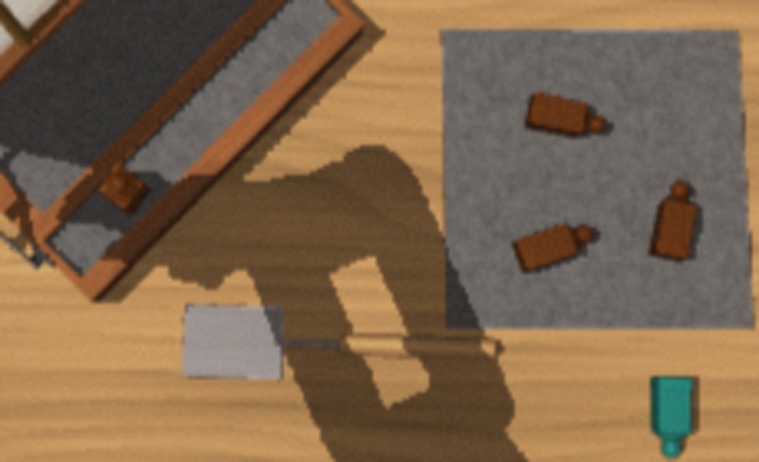

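The stay is locked: the pin is seen at z 0.113-0.115, as expected, and the lid is up. In the enlarged crop the three amber bottles on the mat lie at crop (560,115), (545,248) and (674,225). They are amber as described, and the turquoise one at (672,410) lies off the mat. One bottle stands in the lane at case y≈+0.09. Before planning the tilted grasps I fit a rough kinematic model, because joint limits matter there.

```bash
cat > kin.py <<'E'
from h import *
from scipy.optimize import least_squares
D=np.array([[1.14,.13,1.49,1.52,.2043,.5636,.2302],[-.14,-.14,1.81,1.47,.4959,-.02,.1998],[-.14,-.02,1.94,1.23,.4945,-.0214,.0776],[-.12,-.05,1.88,1.32,.5031,-.012,.1232],[-.01,.02,1.61,1.52,.5533,.0415,.2298],[.13,.26,1.24,1.66,.6357,.1295,.2909],[.15,.3,1.02,1.81,.6481,.1427,.3806],[.46,-.04,1.69,1.49,.4553,.2797,.2142],[.43,.1,1.81,1.23,.4697,.2683,.0791],[.43,-.11,1.67,1.57,.4498,.2616,.2665]])
RY=lambda a:R.from_euler("y",a).as_matrix(); RZ=lambda a:R.from_euler("z",a).as_matrix()
def fk(p,j):
    a1,d1,L1,L2,o,Lt=p; M=RZ(j[0]); T=M@[a1,0,d1]
    M=M@RY(j[1]); T=T+M@[0,0,L1]; M=M@RY(j[2]); T=T+M@[o,0,L2]; M=M@RZ(j[3])@RY(j[4])@RZ(j[5]); return T+M@[0,0,Lt],M
def fit(Lt):
    f=lambda q:np.concatenate([fk([*q,Lt],[r[0],r[1],r[2],0,r[3],0])[0]-r[4:] for r in D])
    s=least_squares(f,[0,.3,.4,.35,0]); return [*s.x,Lt],s.cost
LO=np.array([-2.96,-.89,.02,-1.34,0,-2.66]);HI=np.array([2.96,2.26,2.5,4.48,2.73,2.66])
OFF=None
def ik(p,P,Rt,j0):
    def f(j):
        T,M=fk(p,j); return np.concatenate([(T-P)*10,(R.from_matrix(M)*OFFR).inv().__mul__(Rt).as_rotvec(),(j-j0)*1e-3])
    s=least_squares(f,np.clip(j0,LO+1e-3,HI-1e-3),bounds=(LO,HI)); return s.x,np.abs(s.fun[:6]).max()
_s=np.array([1.14,.13,1.488,0,1.523,-.085])
OFFR=R.from_matrix(fk([0,0,0,0,0,0],[1.138,.13,1.488,0,1.523,-.085])[1]).inv()*R.from_matrix(np.array([[.341,.94,0],[.94,-.341,0],[0,0,-1.]]))
def tilt(az,sgn,al): # approach a: horizontal azimuth az (deg), depression al (deg) below horizontal
    h=np.array([np.cos(np.radians(az)),np.sin(np.radians(az)),0]); z=h*np.cos(np.radians(al))-np.array([0,0,np.sin(np.radians(al))])
    x=sgn*np.cross([0,0,1],h); return R.from_matrix(np.stack([x,np.cross(z,x),z],1))
E
python3 - <<'E'
from kin import *
np.set_printoptions(suppress=True)
print("OFF",OFFR.as_rotvec(degrees=True).round(1))
c=env.calibration("top")
for n,b,s in (("B1",(560,115),(597,125)),("B2",(545,248),(586,234)),("B3",(674,225),(681,190))):
    B=ray(c,(190+b[0]/3.3,160+b[1]/3.3),.022);S=ray(c,(190+s[0]/3.3,160+s[1]/3.3),.02); d=S-B
    print(n,"body",B.round(4),"stop",S.round(4),"az",np.degrees(np.arctan2(d[1],d[0])).round(1),"len",np.hypot(*d[:2]).round(4))
for Lt in (.15,.2,.25):
    p,cost=fit(Lt); print(np.round(p,3),cost)
p,_=fit(.2)
for nm,P,az,lst in (("B1",[.577,-.284,.013],-105,0),("B2",[.455,-.27,.013],-70,0),("B3",[.474,-.385,.013],6,0)):
    for al in (45,60):
      for sg in (1,-1):
        for j4 in (0,3.1):
          j,e=ik(p,np.array(P),tilt(az+180,sg,al),np.array([-.5,.3,1.7,j4,1.2,0])); print(nm,al,sg,j.round(2),e.round(4))
E
```

```text
OFF [  -0.1   -0.  -180. ]
B1 body [ 0.575 -0.287  0.022] stop [ 0.5667 -0.3212  0.02  ] az -103.7 len 0.0352
B2 body [ 0.4526 -0.2717  0.022 ] stop [ 0.4661 -0.3094  0.02  ] az -70.3 len 0.04
B3 body [ 0.4754 -0.389   0.022 ] stop [ 0.5078 -0.3968  0.02  ] az -13.5 len 0.0333
[0.006 0.107 0.364 0.548 0.061 0.15 ] 0.011533779098767365
[0.006 0.155 0.365 0.548 0.059 0.2  ] 0.011532396440331992
[0.006 0.202 0.366 0.548 0.058 0.25 ] 0.011532616686571222
B1 45 1 [-0.66  0.63  1.4   0.71  1.5   2.55] 0.0
B1 45 1 [-0.66  0.63  1.4   0.71  1.5   2.55] 0.0
B1 45 -1 [-0.66  0.63  1.4   0.71  1.5  -0.6 ] 0.0
B1 45 -1 [-0.66  0.63  1.4   0.71  1.5  -0.6 ] 0.0
B1 60 1 [-0.6   0.55  1.45  0.5   1.36  2.64] 0.0
B1 60 1 [-0.6   0.55  1.45  0.5   1.36  2.64] 0.0
B1 60 -1 [-0.6   0.55  1.45  0.5   1.36 -0.5 ] 0.0
B1 60 -1 [-0.6   0.55  1.45  0.5   1.36 -0.5 ] 0.0
B2 45 1 [-0.67  0.54  1.53  0.38  1.76  2.05] 0.0
B2 45 1 [-0.67  0.54  1.53  0.38  1.76  2.05] 0.0
B2 45 -1 [-0.68  0.54  1.53  0.38  1.76 -1.09] 0.0
B2 45 -1 [-0.68  0.54  1.53  0.38  1.76 -1.09] 0.0
B2 60 1 [-0.64  0.41  1.64  0.28  1.54  2.08] 0.0
B2 60 1 [-0.64  0.41  1.64  0.28  1.54  2.08] 0.0
B2 60 -1 [-0.64  0.41  1.64  0.28  1.54 -1.06] 0.0
B2 60 -1 [-0.64  0.41  1.64  0.28  1.54 -1.06] 0.0
B3 45 1 [-0.54  0.7   1.29 -0.45  1.8   0.97] 0.0
B3 45 1 [-0.56  1.3   0.83  4.48  2.73  0.02] 1.383
B3 45 -1 [-0.54  0.7   1.29 -0.45  1.8  -2.17] 0.0
B3 45 -1 [-0.46  0.35  2.01  4.48  0.87 -1.3 ] 1.3312
B3 60 1 [-0.58  0.58  1.4  -0.32  1.58  0.95] 0.0
B3 60 1 [-0.59  0.2   2.09  4.48  0.33  2.26] 0.9707
B3 60 -1 [-0.58  0.58  1.4  -0.32  1.58 -2.19] 0.0
B3 60 -1 [-0.59  0.2   2.09  4.48  0.33 -0.88] 0.9702
```

```bash
sed -i 's/a1,d1,L1,L2,o,Lt=p; M=RZ(j\[0\]); T=M@\[a1,0,d1\]/a1,d1,L1,L2,o,b,Lt=p; M=RZ(j[0]); T=M@[a1,b,d1]/; s/\[0,.3,.4,.35,0\])/[0,.3,.4,.35,0,.05])/; s/fk(\[0,0,0,0,0,0\]/fk([0]*7/' kin.py
python3 - <<'E'
from kin import *
np.set_printoptions(suppress=True)
p,cost=fit(.2); print(np.round(p,3),cost)
for nm,P,az in (("B1",[.577,-.284,.013],-105),("B2",[.455,-.27,.013],-70),("B3",[.474,-.385,.013],-10)):
  for sg in (1,-1):
    j,e=ik(p,np.array(P),tilt(az+180,sg,45),np.array([-.5,.3,1.7,0,1.2,0])); print(nm,sg,j.round(2),e.round(4))
for y in (-.12,-.06,0):
  Q=case2w([-.06,y,.058]); print("lane",y,Q.round(4))
  for az in (-40,-10,20,47):
    for sg in (1,-1):
      j,e=ik(p,Q,tilt(az,sg,45),np.array([0,.3,1.7,0,1.,0])); print("  ",az,sg,j.round(2),e.round(4))
E
```

```text
[0.006 0.155 0.365 0.548 0.059 0.048 0.2  ] 4.283151284807749e-05
B1 1 [-0.73  0.62  1.41  0.68  1.54  2.5 ] 0.0
B1 -1 [-0.73  0.62  1.41  0.68  1.54 -0.65] 0.0
B2 1 [-0.75  0.53  1.54  0.34  1.79  1.99] 0.0
B2 -1 [-0.75  0.53  1.54  0.34  1.78 -1.15] 0.0
B3 1 [-0.65  0.75  1.22 -0.35  1.88  1.11] 0.0
B3 -1 [-0.65  0.75  1.22 -0.35  1.88 -2.03] 0.0
lane -0.12 [ 0.6453 -0.0362  0.058 ]
   -40 1 [ 0.01  0.21  1.85 -0.9   0.63 -0.23] 0.0
   -40 -1 [-0.02  0.2   1.84 -0.69  0.62  2.66] 0.0869
   -10 1 [-0.12  0.13  1.95 -0.14  0.28 -1.4 ] 0.0
   -10 -1 [-0.12  0.13  1.95 -0.15  0.28  1.75] 0.0
   20 1 [-0.24  0.16  1.9   0.74  0.55 -2.66] 0.0485
   20 -1 [-0.26  0.16  1.91  0.87  0.55  0.33] 0.0
   47 1 [-0.24  0.24  1.75  0.53  0.86 -2.66] 0.2527
   47 -1 [-0.33  0.28  1.77  0.92  0.95 -0.09] 0.0
lane -0.06 [0.6015 0.0047 0.058 ]
   -40 1 [ 0.1   0.12  1.96 -0.93  0.68 -0.14] 0.0
   -40 -1 [ 0.05  0.1   1.94 -0.66  0.65  2.66] 0.1214
   -10 1 [-0.04  0.02  2.07 -0.33  0.29 -1.16] 0.0
   -10 -1 [-0.04  0.02  2.07 -0.34  0.29  1.99] 0.0
   20 1 [-0.18  0.04  2.04  0.77  0.5  -2.66] 0.029
   20 -1 [-0.19  0.04  2.05  0.85  0.51  0.38] 0.0
   47 1 [-0.19  0.11  1.9   0.54  0.81 -2.66] 0.2384
   47 -1 [-0.29  0.15  1.92  0.94  0.9  -0.08] 0.0
lane 0 [0.5576 0.0456 0.058 ]
   -40 1 [ 0.19  0.04  2.05 -0.94  0.75 -0.06] 0.0
   -40 -1 [ 0.12 -0.01  2.04 -0.62  0.69  2.66] 0.1561
   -10 1 [ 0.05 -0.09  2.17 -0.51  0.33 -0.92] 0.0
   -10 -1 [ 0.05 -0.09  2.17 -0.52  0.33  2.23] 0.0
   20 1 [-0.12 -0.09  2.17  0.8   0.46 -2.66] 0.0006
   20 -1 [-0.12 -0.09  2.17  0.8   0.46  0.48] 0.0
   47 1 [-0.13 -0.02  2.04  0.56  0.76 -2.66] 0.2141
   47 -1 [-0.23  0.02  2.06  0.94  0.86 -0.05] 0.0
```

>>> jog_arm([
  {"ax":0,"ay":0,"az":0,"x":-3.6,"y":0,"z":-2,"hand":5.5},
  {"ax":0,"ay":0,"az":27,"x":-37.6,"y":42,"z":-5.4,"hand":5.5},
  {"ax":0,"ay":0,"az":27,"x":-37.6,"y":42,"z":-5.4,"hand":5.5},
  {"ax":0,"ay":0,"az":27,"x":-37.6,"y":42,"z":-5.4,"hand":5.5},
  {"ax":0,"ay":0,"az":27,"x":-37.6,"y":42,"z":-5.4,"hand":5.5},
  {"ax":0,"ay":0,"az":27,"x":-37.6,"y":42,"z":-5.4,"hand":5.5},
  {"ax":0,"ay":0,"az":27,"x":-37.6,"y":42,"z":-5.4,"hand":5.5},
  {"ax":0,"ay":0,"az":27,"x":-37.6,"y":42,"z":-5.4,"hand":5.5},
  {"ax":0,"ay":0,"az":27,"x":-37.6,"y":42,"z":-5.4,"hand":5.5},
  {"ax":0,"ay":0,"az":27,"x":-37.6,"y":42,"z":-5.4,"hand":5.5},
])

```text
time_s: 15.18
tool_pos: [0.4759, -0.1379, 0.3061]
orientation: [-0.001, 0.985, 0.174, 0.005]
ft_force: [0.9, 1.1, 0.4]
opening: 0.055
```

```bash
python3 - <<'E'
from h import *
st(); rel([.5,-.3,.32],down(20))
E
```

```text
15.18 [ 0.4759 -0.1379  0.3061] rot [[0.94, 0.342, 0.01], [0.342, -0.94, 0.005], [0.011, -0.001, -1.0]] J [-0.39 -0.18  1.66  0.01  1.66 -0.74] F [0.9 1.1 0.4] o 0.055
shift [-3.27 16.05 -1.44] turn [-0.05 -0.61  0.  ]
```

>>> jog_arm([
  {"ax":0,"ay":-0.6,"az":0,"x":-3.3,"y":16,"z":-1.4,"hand":5.5},
  {"ax":0,"ay":-0.6,"az":0,"x":-3.3,"y":16,"z":-1.4,"hand":5.5},
  {"ax":0,"ay":-0.6,"az":0,"x":-3.3,"y":16,"z":-1.4,"hand":5.5},
  {"ax":0,"ay":-0.6,"az":0,"x":-3.3,"y":16,"z":-1.4,"hand":5.5},
  {"ax":0,"ay":-0.6,"az":0,"x":-3.3,"y":16,"z":-1.4,"hand":5.5},
  {"ax":0,"ay":-0.6,"az":0,"x":-3.3,"y":16,"z":-1.4,"hand":5.5},
])

```text
time_s: 15.68
tool_pos: [0.4991, -0.3018, 0.3185]
orientation: [-0.001, 0.985, 0.172, -0.001]
ft_force: [-0.3, 1.2, 0.2]
opening: 0.0551
```

```bash
python3 - <<'E'
from h import *
st(); cv2.imwrite("pics/w4.png",env.capture("wrist")); look("wrist",["tipped1"]); look("wrist",["tipped1"],"recognise")
E
```

```text
15.68 [ 0.4991 -0.3018  0.3185] rot [[0.941, 0.339, -0.002], [0.339, -0.941, 0.002], [-0.001, -0.002, -1.0]] J [-0.63  0.07  1.4   0.    1.68 -0.98] F [-0.3  1.2  0.2] o 0.0551
wrist tipped1 0.89 [ 0.3442 -0.382   0.0144] [143. 182.]
wrist tipped1 0.87 [ 0.518  -0.5022  0.0155] [238. 296.]
wrist tipped1 0.66 [ 0.4478 -0.3781  0.0177] [217. 206.]
wrist tipped1 0.64 [ 0.5835 -0.2534  0.02  ] [346. 153.]
wrist tipped1 0.64 [ 0.4455 -0.2475  0.0175] [247. 111.]
wrist tipped1 0.57 [ 0.4117 -0.5757  0.0119] [157. 314.]
wrist tipped1 0.89 [ 0.5275 -0.5244  0.033 ] [238. 317.]
wrist tipped1 0.83 [ 0.4567 -0.2759  0.034 ] [246. 138.]
wrist tipped1 0.78 [ 0.3187 -0.3785  0.0298] [120. 176.]
wrist tipped1 0.67 [ 0.575  -0.2797  0.0341] [333. 173.]
wrist tipped1 0.59 [ 0.4769 -0.3802  0.0361] [235. 219.]
wrist tipped1 0.55 [ 0.3838 -0.5465  0.0228] [141. 296.]
```

View pics/w4.png

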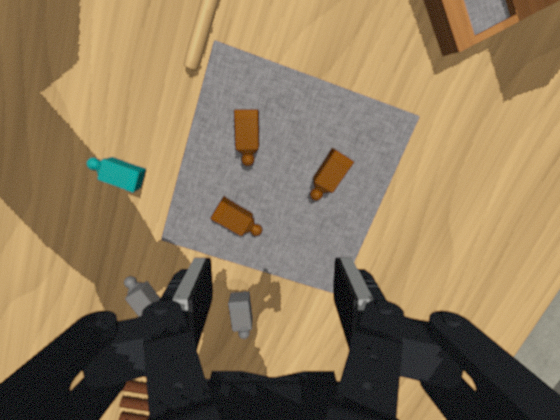

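All three amber bottles are on the mat: body (246,130) with stopper (248,158); body (333,172) with stopper (316,194); body (235,216) with stopper (257,230). The turquoise (120,175) and the greys (240,312) and (143,295) are off it. I start with the first.

```bash
cat >> kin.py <<'E'
def pickpose(org,az,sgn,al=45,s=.028,z=.013): # bottle base point, stopper azimuth
    b=np.array([np.cos(np.radians(az)),np.sin(np.radians(az))]); P=np.array([*(np.array(org[:2])+s*b),z]); Rt=tilt(az+180,sgn,al)
    return P,Rt
E
python3 - <<'E'
from kin import *
c=env.calibration("wrist")
for n,b,s in (("B2",(246,110),(248,158)),("B1",(344,153),(316,194)),("B3",(215,207),(257,230))):
    B=ray(c,b,.034);S=ray(c,s,.025);d=S-B; print(n,B.round(3),S.round(3),np.degrees(np.arctan2(d[1],d[0])).round(1),np.hypot(*d[:2]).round(3))
P,Rt=pickpose([.4465,-.2465],-70,-1)
a=Rt.as_matrix()[:,2]; print("pick",P,"a",a)
rel(P-.1*a,Rt); print(ik(fit(.2)[0],P-.1*a,Rt,np.array(env.observe()["joint_pos"])))
E
```

```text
B2 [ 0.446 -0.245  0.034] [ 0.467 -0.3    0.025] -69.4 0.059
B1 [ 0.578 -0.252  0.034] [ 0.567 -0.315  0.025] -100.0 0.064
B3 [ 0.447 -0.375  0.034] [ 0.51  -0.389  0.025] -13.2 0.065
pick [ 0.45607656 -0.27281139  0.013     ] a [-0.24184476  0.66446302 -0.70710678]
shift [-3.21  3.17 23.59] turn [44.93 -0.    0.05]
(array([-0.79685398,  0.58702768,  1.31401693,  0.32114986,  1.96043282,
       -1.13560468]), np.float64(6.510210818384942e-07))
```

>>> jog_arm([
  {"ax":7,"ay":0,"az":0,"x":-0.5,"y":0.5,"z":2,"hand":5.5},
  {"ax":14,"ay":0,"az":0,"x":-1,"y":1,"z":5,"hand":5.5},
  {"ax":21,"ay":0,"az":0,"x":-1.5,"y":1.5,"z":8,"hand":5.5},
  {"ax":28,"ay":0,"az":0,"x":-2,"y":2,"z":12,"hand":5.5},
  {"ax":35,"ay":0,"az":0,"x":-2.5,"y":2.5,"z":16,"hand":5.5},
  {"ax":42,"ay":0,"az":0,"x":-3,"y":3,"z":20,"hand":5.5},
  {"ax":45,"ay":0,"az":0,"x":-3.2,"y":3.2,"z":23.6,"hand":5.5},
  {"ax":45,"ay":0,"az":0,"x":-3.2,"y":3.2,"z":23.6,"hand":5.5},
  {"ax":45,"ay":0,"az":0,"x":-3.2,"y":3.2,"z":23.6,"hand":5.5},
])

```text
time_s: 16.58
tool_pos: [0.4768, -0.3345, 0.0737]
orientation: [-0.385, 0.906, 0.159, -0.072]
ft_force: [-0.2, 0.3, 0.8]
opening: 0.0551
```

```bash
python3 - <<'E'
from kin import *
st(); P,Rt=pickpose([.4465,-.2465],-70,-1); rel(P,Rt)
cv2.imwrite("pics/w5.png",env.capture("wrist")); look("wrist",["tipped1"]); c=env.calibration("wrist"); print(proj(c,P))
E
```

```text
16.58 [ 0.4768 -0.3345  0.0737] rot [[0.939, 0.233, -0.252], [0.343, -0.653, 0.675], [-0.007, -0.721, -0.693]] J [-0.86  0.93  0.92  0.29  2.05 -1.18] F [-0.2  0.3  0.8] o 0.0551
shift [ 0.21 -0.13  8.9 ] turn [-1.11  0.35 -0.24]
wrist tipped1 0.93 [ 0.4483 -0.2548  0.0236] [270. 180.]
wrist tipped1 0.7 [ 0.588  -0.2585  0.0236] [465. 245.]
wrist tipped1 0.62 [ 0.4499 -0.385   0.0278] [192. 362.]
wrist tipped1 0.58 [ 0.3458 -0.3896  0.0199] [ 40. 307.]
[269.61543761 209.17865844]
```

View pics/w5.png

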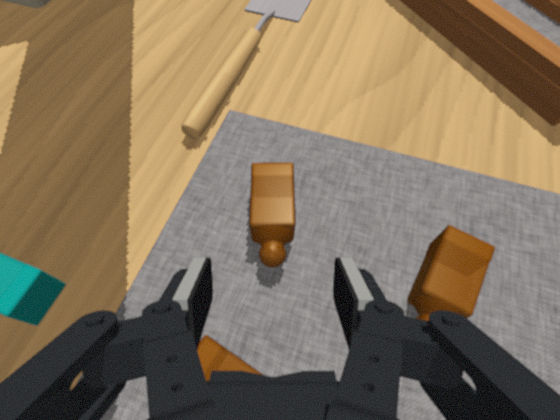

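>>> jog_arm([
  {"ax":-1,"ay":0.3,"az":0,"x":0.2,"y":-0.1,"z":2.5,"hand":5.5},
  {"ax":-1,"ay":0.3,"az":0,"x":0.2,"y":-0.1,"z":5,"hand":5.5},
  {"ax":-1,"ay":0.3,"az":0,"x":0.2,"y":-0.1,"z":7,"hand":5.5},
  {"ax":-1,"ay":0.3,"az":0,"x":0.2,"y":-0.1,"z":8.9,"hand":5.5},
  {"ax":-1,"ay":0.3,"az":0,"x":0.2,"y":-0.1,"z":8.9,"hand":5.5},
  {"ax":-1,"ay":0.3,"az":0,"x":0.2,"y":-0.1,"z":8.9,"hand":4},
  {"ax":-1,"ay":0.3,"az":0,"x":0.2,"y":-0.1,"z":8.9,"hand":2},
  {"ax":-1,"ay":0.3,"az":0,"x":0.2,"y":-0.1,"z":8.9,"hand":1.5},
  {"ax":-1,"ay":0.3,"az":0,"x":0.2,"y":-0.1,"z":8.9,"hand":1.5},
  {"ax":-1,"ay":0.3,"az":0,"x":0.2,"y":-0.1,"z":8.9,"hand":1.5},
])

```text
time_s: 17.52
tool_pos: [0.4657, -0.2828, 0.0319]
orientation: [-0.364, 0.915, 0.163, -0.058]
ft_force: [0.1, -3.1, 18.8]
opening: 0.0258
```

```bash
python3 - <<'E'
from kin import *
st()
Rt=tilt(-40,1,45); Q=case2w([-.06,-.06,.058])+np.array([.005*np.cos(np.radians(-40)),.005*np.sin(np.radians(-40)),0])
print(Q); rel([.50,-.2,.25],Rt); print(ik(fit(.2)[0],Q,Rt,np.array(env.observe()["joint_pos"])))
E
```

```text
17.52 [ 0.4657 -0.2828  0.0319] rot [[0.94, 0.256, -0.226], [0.341, -0.682, 0.647], [0.012, -0.685, -0.728]] J [-0.83  0.81  1.16  0.29  1.87 -1.2 ] F [ 0.1 -3.1 18.8] o 0.0258
[0.60529154 0.00148494 0.058     ]
shift [  6.3  -19.72 -11.29] turn [-85.89  -0.22 -33.19]
(array([ 0.08867631,  0.12913156,  1.94814997, -0.92646787,  0.6761274 ,
       -0.15026824]), np.float64(4.845120621215995e-06))
```

```bash
python3 - <<'E'
from h import *
st(); a=env.capture("scene"); b=env.capture("wrist")
A=cv2.resize(a[170:380,80:340],(520,420),interpolation=cv2.INTER_CUBIC); cv2.imwrite("pics/s6.png",np.hstack([A,cv2.resize(b[100:,100:460],(280,249)).repeat(1,0) if 0 else cv2.copyMakeBorder(cv2.resize(b,(280,210)),0,210,0,0,cv2.BORDER_CONSTANT)]))
look("wrist",["tipped1"])
E
```

```text
17.52 [ 0.4657 -0.2828  0.0319] rot [[0.94, 0.256, -0.226], [0.341, -0.682, 0.647], [0.012, -0.685, -0.728]] J [-0.83  0.81  1.16  0.29  1.87 -1.2 ] F [ 0.1 -3.1 18.8] o 0.0258
wrist tipped1 0.94 [ 0.4453 -0.2479  0.0203] [259. 206.]
wrist tipped1 0.87 [ 0.5816 -0.257   0.019 ] [517. 311.]
```

View pics/s6.png

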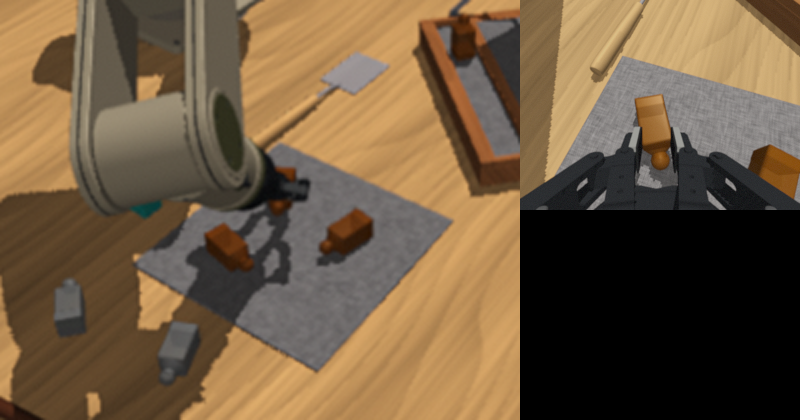

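>>> jog_arm([
  {"ax":0,"ay":0,"az":0,"x":0,"y":0,"z":0,"hand":6},
  {"ax":0,"ay":0,"az":0,"x":0,"y":0,"z":0,"hand":6},
  {"ax":0,"ay":0,"az":0,"x":0,"y":0,"z":0,"hand":6},
  {"ax":0,"ay":0,"az":0,"x":0,"y":0,"z":0,"hand":6},
])

```text
time_s: 18.0
tool_pos: [0.4661, -0.2835, 0.0325]
orientation: [-0.364, 0.915, 0.163, -0.058]
ft_force: [-0.6, -0.6, 0.7]
opening: 0.0599
```

>>> jog_arm([
  {"ax":-2,"ay":0,"az":0,"x":0,"y":0,"z":1,"hand":6},
  {"ax":-2,"ay":0,"az":0,"x":0,"y":0,"z":1,"hand":6},
  {"ax":-2,"ay":0,"az":0,"x":0,"y":0,"z":1,"hand":6},
])

```text
time_s: 18.25
tool_pos: [0.4634, -0.2763, 0.0251]
orientation: [-0.348, 0.921, 0.164, -0.056]
ft_force: [0.5, -0.8, -0.0]
opening: 0.0596
```

```bash
python3 - <<'E'
from kin import *
st(); b=env.capture("wrist"); cv2.imwrite("pics/w7.png",b)
look("wrist",["tipped1"])
P,Rt=pickpose([.4465,-.2465],-70,-1); rel(P,Rt)
E
```

```text
18.25 [ 0.4634 -0.2763  0.0251] rot [[0.94, 0.264, -0.217], [0.341, -0.704, 0.623], [0.012, -0.66, -0.751]] J [-0.82  0.78  1.22  0.28  1.82 -1.2 ] F [ 0.5 -0.8 -0. ] o 0.0596
wrist tipped1 0.6 [ 0.5843 -0.2554  0.0175] [533. 321.]
wrist tipped1 0.6 [ 0.4442 -0.2483  0.0157] [256. 214.]
shift [-0.6   0.31  1.35] turn [ 3.75 -0.55  0.42]
```

View pics/w7.png

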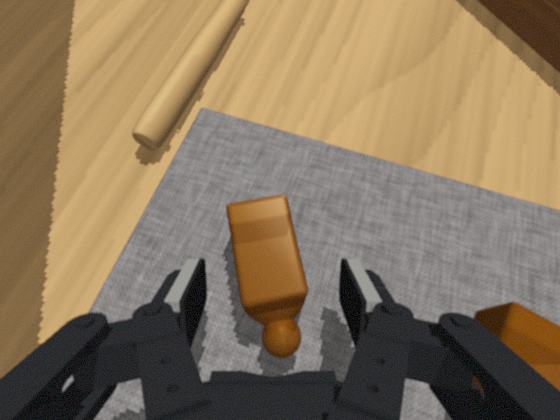

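```bash
python3 - <<'E'
from kin import *
for az in (-62,-66):
    P,Rt=pickpose([.4443,-.248],az,-1); rel(P,Rt)
E
```

```text
shift [-0.46  0.34  1.33] turn [ 3.79 -6.02 -5.42]
shift [-0.66  0.35  1.32] turn [ 3.77 -3.29 -2.5 ]
```

>>> jog_arm([
  {"ax":3.8,"ay":-5,"az":-4.5,"x":-0.5,"y":0.3,"z":0.5,"hand":5.5},
  {"ax":3.8,"ay":-5,"az":-4.5,"x":-0.5,"y":0.3,"z":1.0,"hand":5.5},
  {"ax":3.8,"ay":-5,"az":-4.5,"x":-0.5,"y":0.3,"z":1.35,"hand":5.5},
  {"ax":3.8,"ay":-5,"az":-4.5,"x":-0.5,"y":0.3,"z":1.35,"hand":5.5},
  {"ax":3.8,"ay":-5,"az":-4.5,"x":-0.5,"y":0.3,"z":1.35,"hand":5.5},
])

```text
time_s: 18.77
tool_pos: [0.4574, -0.2727, 0.0137]
orientation: [-0.372, 0.899, 0.212, -0.086]
ft_force: [-0.2, -0.4, -0.2]
opening: 0.055
```

>>> jog_arm([
  {"ax":0,"ay":0,"az":0,"x":0,"y":0,"z":0,"hand":3.5},
  {"ax":0,"ay":0,"az":0,"x":0,"y":0,"z":0,"hand":1.5},
  {"ax":0,"ay":0,"az":0,"x":0,"y":0,"z":0,"hand":1.5},
  {"ax":0,"ay":0,"az":0,"x":0,"y":0,"z":0,"hand":1.5},
  {"ax":0,"ay":0,"az":0,"x":0,"y":0,"z":0,"hand":1.5},
])

```text
time_s: 19.18
tool_pos: [0.4581, -0.2738, 0.0154]
orientation: [-0.371, 0.9, 0.212, -0.086]
ft_force: [1.8, -2.9, 7.2]
opening: 0.0291
```

```bash
python3 - <<'E'
from kin import *
st()
E
```

```text
19.18 [ 0.4581 -0.2738  0.0154] rot [[0.895, 0.319, -0.312], [0.446, -0.635, 0.631], [0.003, -0.704, -0.71]] J [-0.79  0.87  1.13  0.24  1.89 -1.27] F [ 1.8 -2.9  7.2] o 0.0291
```

>>> jog_arm([
  {"ax":0,"ay":0,"az":0,"x":0,"y":-1.4,"z":-1.4,"hand":1.5},
  {"ax":0,"ay":0,"az":0,"x":0,"y":-3.5,"z":-3.5,"hand":1.5},
  {"ax":-7,"ay":0,"az":0,"x":0,"y":-6,"z":-6,"hand":1.5},
  {"ax":-14,"ay":0,"az":0,"x":0,"y":-8.5,"z":-8.5,"hand":1.5},
  {"ax":-21,"ay":0,"az":0,"x":0,"y":-11,"z":-11,"hand":1.5},
  {"ax":-28,"ay":0,"az":0,"x":0,"y":-13,"z":-13,"hand":1.5},
  {"ax":-35,"ay":0,"az":0,"x":0,"y":-14,"z":-14,"hand":1.5},
  {"ax":-42,"ay":0,"az":0,"x":0,"y":-14,"z":-14,"hand":1.5},
  {"ax":-49,"ay":0,"az":0,"x":0,"y":-14,"z":-14,"hand":1.5},
  {"ax":-56,"ay":0,"az":0,"x":0,"y":-14,"z":-14,"hand":1.5},
])

```text
time_s: 20.02
tool_pos: [0.4579, -0.274, 0.2161]
orientation: [0.091, 0.969, 0.228, 0.025]
ft_force: [-0.1, -0.4, -0.2]
opening: 0.0289
```

```bash
cat >> kin.py <<'E'
def place(y,az,sgn,e=.004,s=.028,al=45):
    h=np.array([np.cos(np.radians(az)),np.sin(np.radians(az)),0]); return case2w([-.06,y,.03+s])+e*h, tilt(az,sgn,al)
E
python3 - <<'E'
from kin import *
st(); Q,Rt=place(-.06,-40,1); print(Q); rel(Q+[0,0,.1],Rt)
E
```

```text
20.02 [ 0.4579 -0.274   0.2161] rot [[0.895, 0.437, 0.09], [0.446, -0.88, -0.165], [0.007, 0.188, -0.982]] J [-0.57 -0.2   1.85 -0.09  1.33 -1.02] F [-0.1 -0.4 -0.2] o 0.0289
[0.6045255  0.00212773 0.058     ]
shift [ 25.39 -18.98   2.47] turn [-33.61  10.81 -21.28]
```

>>> jog_arm([
  {"ax":-4,"ay":1,"az":-2,"x":2.5,"y":-2,"z":0,"hand":1.5},
  {"ax":-8,"ay":2.6,"az":-5,"x":5.5,"y":-4,"z":0.3,"hand":1.5},
  {"ax":-13,"ay":4,"az":-8,"x":8.5,"y":-6.4,"z":0.6,"hand":1.5},
  {"ax":-18,"ay":6,"az":-11,"x":12,"y":-9,"z":1,"hand":1.5},
  {"ax":-23,"ay":7.5,"az":-15,"x":16,"y":-12,"z":1.5,"hand":1.5},
  {"ax":-28,"ay":9,"az":-18,"x":20,"y":-15,"z":2,"hand":1.5},
  {"ax":-33.6,"ay":10.8,"az":-21.3,"x":23.5,"y":-17.6,"z":2.3,"hand":1.5},
  {"ax":-33.6,"ay":10.8,"az":-21.3,"x":25.4,"y":-19,"z":2.5,"hand":1.5},
  {"ax":-33.6,"ay":10.8,"az":-21.3,"x":25.4,"y":-19,"z":2.5,"hand":1.5},
  {"ax":-33.6,"ay":10.8,"az":-21.3,"x":25.4,"y":-19,"z":2.5,"hand":1.5},
])

```text
time_s: 20.85
tool_pos: [0.6039, 0.0049, 0.1553]
orientation: [0.346, 0.837, 0.393, 0.161]
ft_force: [0.1, 0.2, -0.1]
opening: 0.0286
```

```bash
python3 - <<'E'
from kin import *
st(); Q,Rt=place(-.06,-40,1); rel(Q,Rt); a=env.capture("scene"); b=env.capture("wrist"); look("scene",["tipped1","lane"]); look("wrist",["tipped1"])
A=cv2.resize(a[120:270,200:420],None,fx=2.4,fy=2.4,interpolation=cv2.INTER_CUBIC); cv2.imwrite("pics/s8.png",np.hstack([A,cv2.copyMakeBorder(cv2.resize(b,(272,204)),0,A.shape[0]-204,0,0,cv2.BORDER_CONSTANT)]))
E
```

```text
20.85 [0.6039 0.0049 0.1553] rot [[0.639, 0.547, 0.541], [0.769, -0.452, -0.453], [-0.003, 0.705, -0.709]] J [ 0.28 -0.13  2.1  -0.86  0.88 -0.13] F [ 0.1  0.2 -0.1] o 0.0286
shift [-0.14 -6.71  7.06] turn [-0.16 -0.04  0.3 ]
scene tipped1 0.81 [ 0.5804 -0.2585  0.0191] [263. 281.]
scene tipped1 0.81 [ 0.5181 -0.505   0.0102] [174. 336.]
scene tipped1 0.78 [0.6038 0.0152 0.1223] [330. 197.]
scene tipped1 0.7 [ 0.4046 -0.5773  0.0138] [114. 333.]
scene tipped1 0.68 [ 0.442  -0.3833  0.019 ] [186. 288.]
scene tipped1 0.68 [0.4319 0.1854 0.0499] [308. 173.]
scene tipped1 0.55 [ 0.3391 -0.3804  0.0172] [157. 271.]
scene tipped1 0.42 [ 0.5207 -0.3215  0.0057] [228. 290.]
scene lane 0.75 [0.5551 0.0447 0.0315] [318. 213.]
wrist tipped1 0.97 [ 0.5814 -0.2589  0.0238] [ 67. 190.]
wrist tipped1 0.65 [0.6042 0.0009 0.1284] [271. 214.]
```

View pics/s8.png

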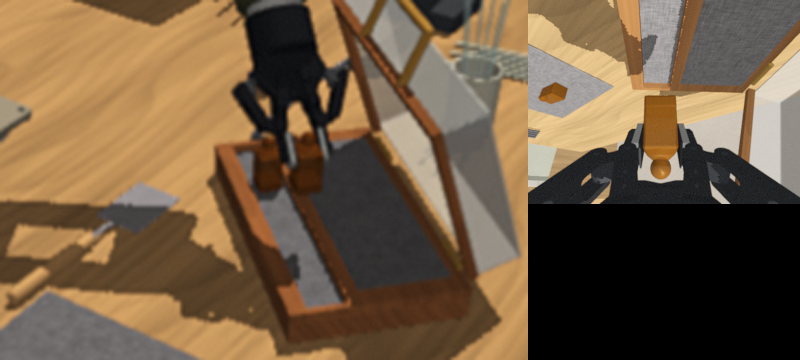

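The bottle hangs upright in the jaws over the lane (view 10). I lower it.

>>> jog_arm([
  {"ax":0,"ay":0,"az":0.3,"x":-0.14,"y":-1.5,"z":1.6,"hand":1.5},
  {"ax":0,"ay":0,"az":0.3,"x":-0.14,"y":-3.2,"z":3.4,"hand":1.5},
  {"ax":0,"ay":0,"az":0.3,"x":-0.14,"y":-4.7,"z":5.0,"hand":1.5},
  {"ax":0,"ay":0,"az":0.3,"x":-0.14,"y":-5.8,"z":6.1,"hand":1.5},
  {"ax":0,"ay":0,"az":0.3,"x":-0.14,"y":-6.3,"z":6.6,"hand":1.5},
  {"ax":0,"ay":0,"az":0.3,"x":-0.14,"y":-6.5,"z":6.85,"hand":1.5},
  {"ax":0,"ay":0,"az":0.3,"x":-0.14,"y":-6.5,"z":6.85,"hand":1.5},
  {"ax":0,"ay":0,"az":0.3,"x":-0.14,"y":-6.5,"z":6.85,"hand":1.5},
])

```text
time_s: 21.77
tool_pos: [0.6069, -0.0021, 0.0667]
orientation: [0.347, 0.839, 0.386, 0.164]
ft_force: [-0.7, 0.8, 0.5]
opening: 0.0291
```

>>> jog_arm([
  {"ax":0,"ay":0,"az":0,"x":0,"y":-0.1,"z":0.1,"hand":1.5},
  {"ax":0,"ay":0,"az":0,"x":0,"y":-0.2,"z":0.2,"hand":1.5},
  {"ax":0,"ay":0,"az":0,"x":0,"y":-0.2,"z":0.2,"hand":1.5},
])

```text
time_s: 22.02
tool_pos: [0.6076, -0.0019, 0.0648]
orientation: [0.347, 0.839, 0.386, 0.165]
ft_force: [0.9, -0.0, 0.2]
opening: 0.029
```

>>> jog_arm([
  {"ax":0,"ay":0,"az":0,"x":0,"y":-0.3,"z":0.03,"hand":1.5},
  {"ax":0,"ay":0,"az":0,"x":0,"y":-0.63,"z":0.07,"hand":1.5},
  {"ax":0,"ay":0,"az":0,"x":0,"y":-0.63,"z":0.07,"hand":1.5},
  {"ax":0,"ay":0,"az":0,"x":0,"y":-0.63,"z":0.07,"hand":1.5},
])

```text
time_s: 22.35
tool_pos: [0.6051, 0.001, 0.0604]
orientation: [0.347, 0.838, 0.386, 0.165]
ft_force: [-1.1, 0.1, 3.8]
opening: 0.029
```

```bash
python3 - <<'E'
from kin import *
st(); Q,Rt=place(-.06,-40,1); rel(Q,Rt)
E
```

```text
22.35 [0.6051 0.001  0.0604] rot [[0.647, 0.532, 0.545], [0.762, -0.461, -0.455], [0.009, 0.71, -0.704]] J [ 0.27  0.05  2.13 -1.04  0.75  0.14] F [-1.1  0.1  3.8] o 0.029
shift [ 0.05 -0.25  0.09] turn [ 0.25 -0.12 -0.62]
```

>>> jog_arm([
  {"ax":0,"ay":0,"az":0,"x":0,"y":0,"z":0,"hand":4.5},
  {"ax":0,"ay":0,"az":0,"x":0,"y":0,"z":0,"hand":4.5},
  {"ax":0,"ay":0,"az":0,"x":0,"y":0,"z":0,"hand":4.5},
  {"ax":0,"ay":0,"az":0,"x":0,"y":0,"z":0,"hand":4.5},
  {"ax":0,"ay":0,"az":0,"x":0,"y":0,"z":-2,"hand":4.5},
  {"ax":0,"ay":0,"az":0,"x":0,"y":0,"z":-5,"hand":4.5},
  {"ax":0,"ay":0,"az":0,"x":0,"y":0,"z":-8,"hand":4.5},
  {"ax":0,"ay":0,"az":0,"x":0,"y":0,"z":-11,"hand":4.5},
  {"ax":0,"ay":0,"az":0,"x":0,"y":0,"z":-14,"hand":4.5},
  {"ax":0,"ay":0,"az":0,"x":0,"y":0,"z":-14,"hand":4.5},
])

```text
time_s: 23.18
tool_pos: [0.5291, 0.0674, 0.1635]
orientation: [0.347, 0.838, 0.386, 0.168]
ft_force: [0.2, 0.1, 0.2]
opening: 0.0454
```

```bash
python3 - <<'E'
from kin import *
st(); a=env.capture("scene"); b=env.capture("wrist"); 
for cam in ("scene","wrist"): look(cam,["standing1"]); look(cam,["tipped1"],"recognise")
rel([.53,-.26,.27],down(-15))
print(w2case([.6051,.001,0]))
E
```

```text
23.18 [0.5291 0.0674 0.1635] rot [[0.646, 0.53, 0.55], [0.763, -0.462, -0.452], [0.015, 0.712, -0.702]] J [ 0.49 -0.26  2.2  -0.87  1.04  0.02] F [0.2 0.1 0.2] o 0.0454
scene standing1 0.59 [ 0.3623 -0.0882  0.0013] [237. 221.]
scene standing1 0.49 [0.4931 0.1049 0.0263] [311. 198.]
scene tipped1 0.94 [ 0.5398 -0.539   0.0265] [169. 346.]
scene tipped1 0.87 [ 0.3996 -0.5665  0.0295] [115. 324.]
scene tipped1 0.85 [ 0.3215 -0.3879  0.0257] [149. 267.]
scene tipped1 0.84 [ 0.581  -0.2943  0.0339] [254. 285.]
scene tipped1 0.79 [ 0.477  -0.3966  0.0312] [193. 293.]
scene tipped1 0.75 [ 0.6118 -0.0008  0.0648] [328. 218.]
wrist tipped1 0.79 [ 0.5673 -0.2688  0.0202] [ 95. 228.]
wrist tipped1 0.67 [ 0.5278 -0.5112  0.015 ] [  3. 258.]
wrist tipped1 0.66 [ 0.5017 -0.389   0.0154] [  7. 234.]
wrist tipped1 0.62 [0.5921 0.0036 0.0624] [266. 193.]
wrist tipped1 0.17 [0.745 0.135 0.099] [498. 247.]
shift [-24.46  22.98   6.94] turn [ 39.99 -25.75  60.91]
[-0.06022361 -0.06518379  0.        ]
```

>>> jog_arm([
  {"ax":0,"ay":0,"az":0,"x":0,"y":2,"z":-3,"hand":5.5},
  {"ax":4,"ay":-2.6,"az":6,"x":-2.5,"y":4,"z":-3,"hand":5.5},
  {"ax":8,"ay":-5,"az":11,"x":-5,"y":7,"z":-2,"hand":5.5},
  {"ax":12,"ay":-8,"az":17,"x":-8,"y":9,"z":-1,"hand":5.5},
  {"ax":16,"ay":-10.5,"az":23,"x":-11,"y":12,"z":0,"hand":5.5},
  {"ax":20,"ay":-13,"az":30,"x":-14,"y":14,"z":2,"hand":5.5},
  {"ax":24,"ay":-16,"az":37,"x":-17,"y":17,"z":3.5,"hand":5.5},
  {"ax":28,"ay":-18,"az":43,"x":-20,"y":20,"z":5,"hand":5.5},
  {"ax":33,"ay":-21,"az":50,"x":-23,"y":22,"z":6,"hand":5.5},
  {"ax":37,"ay":-24,"az":56,"x":-24.5,"y":23,"z":7,"hand":5.5},
])

```text
time_s: 24.32
tool_pos: [0.5297, -0.266, 0.2709]
orientation: [0.062, 0.997, -0.046, 0.028]
ft_force: [0.7, -1.0, 0.1]
opening: 0.0547
```

```bash
cat >> h.py <<'E'
def bottles(img,c):
    "amber blobs: contour axis -> base/stopper azimuth"
    hsv=cv2.cvtColor(img,cv2.COLOR_BGR2HSV); m=cv2.inRange(hsv,(5,170,50),(16,255,255)); m=cv2.morphologyEx(m,cv2.MORPH_OPEN,np.ones((3,3)))
    n,_,s,ce=cv2.connectedComponentsWithStats(m)
    for i in range(1,n):
        if s[i,4]>150: print("blob",ce[i].round(0),s[i].tolist(),ray(c,ce[i],.025).round(3))
E
python3 - <<'E'
from kin import *
st(); c=env.calibration("wrist"); b=env.capture("wrist"); look("wrist",["tipped1"]); bottles(b,c); cv2.imwrite("pics/w9.png",b)
E
```

```text
24.32 [ 0.5297 -0.266   0.2709] rot [[0.994, -0.094, 0.051], [-0.087, -0.988, -0.126], [0.062, 0.12, -0.991]] J [-0.5  -0.    1.56 -0.09  1.48 -0.4 ] F [ 0.7 -1.   0.1] o 0.0547
wrist tipped1 0.69 [ 0.5805 -0.2577  0.0138] [304. 130.]
wrist tipped1 0.68 [ 0.4409 -0.3804  0.0168] [201. 240.]
wrist tipped1 0.59 [ 0.3374 -0.3868  0.0121] [122. 252.]
wrist tipped1 0.58 [ 0.5099 -0.5117  0.0114] [266. 312.]
wrist tipped1 0.56 [ 0.4003 -0.5787  0.011 ] [199. 355.]
blob [299. 162.] [286, 133, 29, 59, 888] [ 0.574 -0.288  0.025]
blob [225. 243.] [202, 228, 49, 30, 864] [ 0.474 -0.383  0.025]
```

View pics/w9.png

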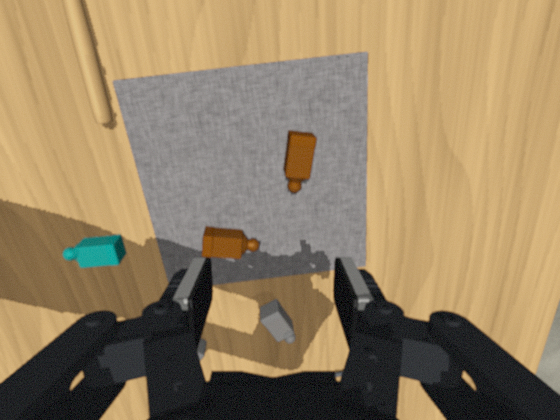

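View 11 shows the two remaining amber bottles: body (300,155) with stopper (294,186), and body (225,243) with stopper (252,245). I take the first.

```bash
python3 - <<'E'
from kin import *
c=env.calibration("wrist")
for n,b,s in (("B1",(303,132),(294,186)),("B3",(203,241),(253,245))):
    B=ray(c,b,.034);S=ray(c,s,.022);d=S-B; print(n,B.round(3),S.round(3),np.degrees(np.arctan2(d[1],d[0])).round(1))
P,Rt=pickpose([.581,-.2565],-101,-1); a=Rt.as_matrix()[:,2]; print(P,a); rel(P-.1*a,Rt)
print(ik(fit(.2)[0],P-.1*a,Rt,np.array(env.observe()["joint_pos"])),ik(fit(.2)[0],P,Rt,np.array(env.observe()["joint_pos"])))
E
```

```text
B1 [ 0.576 -0.253  0.034] [ 0.563 -0.318  0.022] -101.1
B3 [ 0.448 -0.371  0.034] [ 0.506 -0.391  0.022] -18.7
[ 0.57565735 -0.28398556  0.013     ] [ 0.13492233  0.69411524 -0.70710678]
shift [ 3.08  5.98 19.34] turn [51.65 -1.2   6.68]
(array([-0.80966863,  0.63343951,  1.24821804,  0.62562441,  1.74478533,
       -0.66320189]), np.float64(1.0263497867936559e-06)) (array([-0.72589426,  0.64127654,  1.38247713,  0.6548255 ,  1.58441806,
       -0.68571503]), np.float64(9.42032277935007e-07))
```

>>> jog_arm([
  {"ax":7,"ay":0,"az":1,"x":0.4,"y":0.8,"z":1,"hand":5.5},
  {"ax":14,"ay":0,"az":2,"x":0.8,"y":1.6,"z":3,"hand":5.5},
  {"ax":21,"ay":0,"az":3,"x":1.2,"y":2.4,"z":5,"hand":5.5},
  {"ax":28,"ay":-0.5,"az":4,"x":1.6,"y":3.2,"z":8,"hand":5.5},
  {"ax":35,"ay":-0.8,"az":5,"x":2,"y":4,"z":11,"hand":5.5},
  {"ax":42,"ay":-1,"az":6,"x":2.5,"y":5,"z":14.5,"hand":5.5},
  {"ax":49,"ay":-1.2,"az":6.5,"x":3,"y":5.8,"z":18,"hand":5.5},
  {"ax":51.6,"ay":-1.2,"az":6.7,"x":3.1,"y":6,"z":19.3,"hand":5.5},
  {"ax":51.6,"ay":-1.2,"az":6.7,"x":3.1,"y":6,"z":19.3,"hand":5.5},
  {"ax":51.6,"ay":-1.2,"az":6.7,"x":3.1,"y":6,"z":19.3,"hand":5.5},
])

```text
time_s: 25.25
tool_pos: [0.5596, -0.3516, 0.0771]
orientation: [-0.384, 0.918, -0.091, 0.033]
ft_force: [-0.2, 0.6, 0.8]
opening: 0.0551
```

```bash
python3 - <<'E'
from kin import *
st(); c=env.calibration("wrist"); b=env.capture("wrist"); look("wrist",["tipped1"]); bottles(b,c)
P,Rt=pickpose([.581,-.2565],-101,-1); rel(P,Rt); print(proj(c,P),proj(c,P+Rt.apply([0,.0,.03])))
hsv=cv2.cvtColor(b,cv2.COLOR_BGR2HSV); m=cv2.inRange(hsv,(5,170,50),(16,255,255))
ys,xs=np.nonzero(m[:300,200:340]); 
for r in range(ys.min(),ys.max(),12): print(r,200+np.percentile(xs[ys==r],[2,98]) if (ys==r).any() else None,end=" ")
E
```

```text
25.25 [ 0.5596 -0.3516  0.0771] rot [[0.981, -0.142, 0.13], [-0.193, -0.689, 0.699], [-0.01, -0.711, -0.703]] J [-0.93  0.87  1.    0.57  1.83 -0.75] F [-0.2  0.6  0.8] o 0.0551
wrist tipped1 0.92 [ 0.4535 -0.3806  0.0219] [ 91. 390.]
wrist tipped1 0.67 [ 0.5877 -0.2563  0.0218] [282. 169.]
blob [291. 187.] [284, 177, 13, 22, 176] [ 0.587 -0.277  0.025]
blob [275. 237.] [256, 220, 38, 40, 701] [ 0.568 -0.312  0.025]
blob [129. 402.] [104, 378, 44, 42, 1075] [ 0.475 -0.389  0.025]
shift [-0.12  0.13 10.16] turn [ 0.23 -0.07  0.11]
[277.092263   206.57611678] [276.82102187 196.18060183]
0 [205.16 335.26] 12 [226.22 334.52] 24 [255.4 332.8] 36 [291.8 323.6] 48 None 60 None 72 None 84 None 96 None 108 None 120 None 132 None 144 None 156 None 168 [261.72 294.78] 180 [255.34 294.66] 192 [261.6 294.7] 204 [291.06 294.94] 216 [293.06 295.94] 228 [257.36 293.32] 240 [264.34 284.66] 252 [263.68 286.66]
```

>>> jog_arm([
  {"ax":0,"ay":0,"az":0,"x":0,"y":0.1,"z":2.5,"hand":5.5},
  {"ax":0,"ay":0,"az":0,"x":0,"y":0.1,"z":5,"hand":5.5},
  {"ax":0,"ay":0,"az":0,"x":0,"y":0.1,"z":7.5,"hand":5.5},
  {"ax":0,"ay":0,"az":0,"x":0,"y":0.1,"z":9,"hand":5.5},
  {"ax":0,"ay":0,"az":0,"x":0,"y":0.1,"z":10,"hand":5.5},
  {"ax":0,"ay":0,"az":0,"x":0,"y":0.1,"z":10,"hand":5.5},
  {"ax":0,"ay":0,"az":0,"x":0,"y":0.1,"z":10,"hand":5.5},
  {"ax":0,"ay":0,"az":0,"x":0,"y":0.1,"z":10,"hand":5.5},
])

```text
time_s: 26.02
tool_pos: [0.5776, -0.2866, 0.0165]
orientation: [-0.378, 0.921, -0.088, 0.039]
ft_force: [-0.1, -0.0, 1.1]
opening: 0.0547
```

```bash
python3 - <<'E'
from kin import *
st();P,Rt=pickpose([.581,-.2565],-101,-1); rel(P,Rt);c=env.calibration("wrist");  b=env.capture("wrist"); look("wrist",["tipped1"]); look("wrist",["tipped1"],"recognise"); T=np.array(env.observe()["tool_pos"]); print(proj(c,T)) 
E
```

```text
26.02 [ 0.5776 -0.2866  0.0165] rot [[0.982, -0.132, 0.137], [-0.19, -0.699, 0.689], [0.005, -0.703, -0.712]] J [-0.86  0.84  1.16  0.59  1.67 -0.78] F [-0.1 -0.   1.1] o 0.0547
shift [-0.24  0.08  0.4 ] turn [ 0.37 -0.19  0.22]
wrist tipped1 0.87 [ 0.5727 -0.2921  0.027 ] [264. 278.]
[271.42114893 272.72046874]
```

>>> jog_arm([
  {"ax":0,"ay":0,"az":0,"x":-0.2,"y":0,"z":0.3,"hand":5.5},
  {"ax":0,"ay":0,"az":0,"x":-0.2,"y":0,"z":0.3,"hand":4},
  {"ax":0,"ay":0,"az":0,"x":-0.2,"y":0,"z":0.3,"hand":1.5},
  {"ax":0,"ay":0,"az":0,"x":-0.2,"y":0,"z":0.3,"hand":1.5},
  {"ax":0,"ay":0,"az":0,"x":-0.2,"y":0,"z":0.3,"hand":1.5},
  {"ax":0,"ay":0,"az":0,"x":-0.2,"y":0,"z":0.3,"hand":1.5},
  {"ax":0,"ay":0,"az":0,"x":-0.2,"y":0,"z":0.3,"hand":1.5},
])

```text
time_s: 26.75
tool_pos: [0.5755, -0.2842, 0.0133]
orientation: [-0.378, 0.921, -0.088, 0.038]
ft_force: [0.4, -0.5, 0.7]
opening: 0.0292
```

```bash
python3 - <<'E'
from kin import *
st()
E
```

```text
26.75 [ 0.5755 -0.2842  0.0133] rot [[0.982, -0.133, 0.137], [-0.191, -0.698, 0.69], [0.004, -0.703, -0.711]] J [-0.86  0.84  1.17  0.59  1.66 -0.78] F [ 0.4 -0.5  0.7] o 0.0292
```

Gripped at an opening of 29.2 mm. Now lift and turn.

>>> jog_arm([
  {"ax":0,"ay":0,"az":0,"x":0,"y":-1.4,"z":-1.4,"hand":1.5},
  {"ax":0,"ay":0,"az":0,"x":0,"y":-3.5,"z":-3.5,"hand":1.5},
  {"ax":-7,"ay":0,"az":0,"x":0,"y":-6,"z":-6,"hand":1.5},
  {"ax":-14,"ay":0,"az":0,"x":0,"y":-8.5,"z":-8.5,"hand":1.5},
  {"ax":-21,"ay":0,"az":0,"x":0,"y":-11,"z":-11,"hand":1.5},
  {"ax":-28,"ay":0,"az":0,"x":0,"y":-13,"z":-13,"hand":1.5},
  {"ax":-35,"ay":0,"az":0,"x":0,"y":-14,"z":-14,"hand":1.5},
  {"ax":-42,"ay":0,"az":0,"x":0,"y":-14,"z":-14,"hand":1.5},
  {"ax":-49,"ay":0,"az":0,"x":0,"y":-14,"z":-14,"hand":1.5},
  {"ax":-56,"ay":0,"az":0,"x":0,"y":-14,"z":-14,"hand":1.5},
])

```text
time_s: 27.58
tool_pos: [0.576, -0.2833, 0.214]
orientation: [0.102, 0.99, -0.096, -0.005]
ft_force: [-0.4, 0.5, -1.8]
opening: 0.0289
```

```bash
python3 - <<'E'
from kin import *
st()
for az in (-40,-60): 
    Q,Rt=place(-.125,az,1,s=.029); print(Q); rel(Q+[0,0,.1],Rt); print(ik(fit(.2)[0],Q,Rt,np.array(env.observe()["joint_pos"])))
E
```

```text
27.58 [ 0.576  -0.2833  0.214 ] rot [[0.982, -0.188, -0.03], [-0.191, -0.961, -0.2], [0.009, 0.202, -0.979]] J [-0.43  0.2   1.45 -0.2   1.43 -0.21] F [-0.4  0.5 -1.8] o 0.0289
[ 0.65206349 -0.04220217  0.059     ]
shift [  2.82 -25.71   0.33] turn [-29.8  28.9 -54.6]
(array([ 1.24926295e-03,  2.27869976e-01,  1.83306253e+00, -8.89254830e-01,
        6.25600973e-01, -2.49534067e-01]), np.float64(1.796840020773796e-06))
[ 0.65099931 -0.04309512  0.059     ]
shift [  2.73 -25.61   0.35] turn [-31.69  19.27 -36.81]
(array([ 0.05393059,  0.3234428 ,  1.71677012, -0.91437828,  0.92008658,
        0.04315274]), np.float64(1.4729382123089856e-06))
```

>>> jog_arm([
  {"ax":-3,"ay":2.9,"az":-5.5,"x":0.3,"y":-2,"z":0,"hand":1.5},
  {"ax":-6,"ay":5.8,"az":-11,"x":0.6,"y":-4.5,"z":0,"hand":1.5},
  {"ax":-9,"ay":8.7,"az":-16.4,"x":0.9,"y":-7.5,"z":0,"hand":1.5},
  {"ax":-12,"ay":11.6,"az":-21.8,"x":1.2,"y":-10.5,"z":0,"hand":1.5},
  {"ax":-15,"ay":14.4,"az":-27.3,"x":1.5,"y":-13.5,"z":0,"hand":1.5},
  {"ax":-18,"ay":17.3,"az":-32.8,"x":1.8,"y":-16.5,"z":0,"hand":1.5},
  {"ax":-21,"ay":20.2,"az":-38.2,"x":2.1,"y":-19.5,"z":0,"hand":1.5},
  {"ax":-24,"ay":23.1,"az":-43.7,"x":2.4,"y":-22.5,"z":0.2,"hand":1.5},
  {"ax":-27,"ay":26,"az":-49.1,"x":2.7,"y":-25,"z":0.3,"hand":1.5},
  {"ax":-29.8,"ay":28.9,"az":-54.6,"x":2.8,"y":-25.7,"z":0.3,"hand":1.5},
])

```text
time_s: 28.42
tool_pos: [0.652, -0.0379, 0.1578]
orientation: [0.347, 0.835, 0.394, 0.163]
ft_force: [0.1, -1.0, -0.4]
opening: 0.0293
```

```bash
python3 - <<'E'
from kin import *
st(); env.capture("scene"); look("scene",["tipped1","standing1"])
Q,Rt=place(-.125,-40,1,s=.029); rel(Q+[0,0,.006],Rt)
E
```

```text
28.42 [ 0.652  -0.0379  0.1578] rot [[0.636, 0.546, 0.546], [0.772, -0.449, -0.45], [-0.001, 0.707, -0.707]] J [ 0.16 -0.05  2.02 -0.85  0.79 -0.22] F [ 0.1 -1.  -0.4] o 0.0293
scene tipped1 0.97 [ 0.4396 -0.3806  0.0176] [186. 287.]
scene tipped1 0.69 [ 0.4039 -0.5773  0.0159] [114. 332.]
scene tipped1 0.68 [ 0.3408 -0.3832  0.0157] [157. 272.]
scene tipped1 0.65 [ 0.6501 -0.0343  0.1325] [336. 208.]
scene tipped1 0.63 [ 0.5187 -0.5055  0.0114] [174. 336.]
scene tipped1 0.61 [0.6041 0.0047 0.0296] [326. 226.]
scene standing1 0.66 [0.4923 0.1054 0.0274] [311. 197.]
shift [ 0.13 -6.36  6.68] turn [-0.2   0.12  0.04]
```

>>> jog_arm([
  {"ax":0,"ay":0,"az":0,"x":0.1,"y":-1.5,"z":1.6,"hand":1.5},
  {"ax":0,"ay":0,"az":0,"x":0.1,"y":-3.2,"z":3.4,"hand":1.5},
  {"ax":0,"ay":0,"az":0,"x":0.1,"y":-4.7,"z":5.0,"hand":1.5},
  {"ax":0,"ay":0,"az":0,"x":0.1,"y":-5.8,"z":6.1,"hand":1.5},
  {"ax":0,"ay":0,"az":0,"x":0.1,"y":-6.3,"z":6.6,"hand":1.5},
  {"ax":0,"ay":0,"az":0,"x":0.1,"y":-6.4,"z":6.7,"hand":1.5},
  {"ax":0,"ay":0,"az":0,"x":0.1,"y":-6.4,"z":6.7,"hand":1.5},
  {"ax":0,"ay":0,"az":0,"x":0.1,"y":-6.4,"z":6.7,"hand":1.5},
  {"ax":0,"ay":0,"az":0,"x":0.1,"y":-6.4,"z":6.7,"hand":1.5},
])

```text
time_s: 29.32
tool_pos: [0.6531, -0.0425, 0.0667]
orientation: [0.346, 0.838, 0.39, 0.161]
ft_force: [-0.8, 0.5, -0.9]
opening: 0.0286
```

```bash
python3 - <<'E'
from kin import *
st(); Q,Rt=place(-.125,-40,1,s=.029); rel(Q,Rt)
E
```

```text
29.32 [ 0.6531 -0.0425  0.0667] rot [[0.644, 0.542, 0.54], [0.765, -0.456, -0.455], [0.0, 0.706, -0.708]] J [ 0.16  0.12  2.04 -1.02  0.68  0.01] F [-0.8  0.5 -0.9] o 0.0286
shift [-0.05 -0.61  0.48] turn [-0.09  0.06 -0.09]
```

>>> jog_arm([
  {"ax":0,"ay":0,"az":0,"x":0,"y":-0.25,"z":0.2,"hand":1.5},
  {"ax":0,"ay":0,"az":0,"x":0,"y":-0.5,"z":0.4,"hand":1.5},
  {"ax":0,"ay":0,"az":0,"x":0,"y":-0.6,"z":0.48,"hand":1.5},
  {"ax":0,"ay":0,"az":0,"x":0,"y":-0.6,"z":0.48,"hand":1.5},
  {"ax":0,"ay":0,"az":0,"x":0,"y":-0.6,"z":0.48,"hand":1.5},
])

```text
time_s: 29.73
tool_pos: [0.6522, -0.0419, 0.0588]
orientation: [0.346, 0.838, 0.39, 0.161]
ft_force: [-0.4, 0.9, -0.4]
opening: 0.0289
```

>>> jog_arm([
  {"ax":0,"ay":0,"az":0,"x":0,"y":-0.15,"z":0.15,"hand":1.5},
  {"ax":0,"ay":0,"az":0,"x":0,"y":-0.2,"z":0.2,"hand":1.5},
  {"ax":0,"ay":0,"az":0,"x":0,"y":-0.2,"z":0.2,"hand":1.5},
])

```text
time_s: 29.98
tool_pos: [0.6533, -0.042, 0.0577]
orientation: [0.347, 0.838, 0.389, 0.162]
ft_force: [-5.2, 1.1, 8.6]
opening: 0.0288
```

>>> jog_arm([
  {"ax":0,"ay":0,"az":0,"x":0,"y":0,"z":0,"hand":4.5},
  {"ax":0,"ay":0,"az":0,"x":0,"y":0,"z":0,"hand":4.5},
  {"ax":0,"ay":0,"az":0,"x":0,"y":0,"z":0,"hand":4.5},
  {"ax":0,"ay":0,"az":0,"x":0,"y":0,"z":0,"hand":4.5},
  {"ax":0,"ay":0,"az":0,"x":0,"y":0,"z":-2,"hand":4.5},
  {"ax":0,"ay":0,"az":0,"x":0,"y":0.5,"z":-5,"hand":4.5},
  {"ax":0,"ay":0,"az":0,"x":0,"y":2,"z":-8,"hand":4.5},
  {"ax":0,"ay":0,"az":0,"x":0,"y":3.5,"z":-11,"hand":4.5},
  {"ax":0,"ay":0,"az":0,"x":0,"y":5,"z":-13,"hand":4.5},
  {"ax":0,"ay":0,"az":0,"x":0,"y":5,"z":-13,"hand":4.5},
])

```text
time_s: 30.82
tool_pos: [0.6127, -0.004, 0.1925]
orientation: [0.348, 0.837, 0.388, 0.166]
ft_force: [0.9, -0.1, 1.5]
opening: 0.0451
```

```bash
python3 - <<'E'
from kin import *
st(); env.capture("scene"); look("scene",["tipped1","standing1"]); look("scene",["tipped1"],"recognise")
Rt=tilt(-15+180,1,45); x=Rt.as_matrix()[:,0]; print("yaw",np.degrees(np.arctan2(x[1],x[0])))
rel([.48,-.33,.27],down(75)); print(ik(fit(.2)[0],np.array([.48,-.33,.27]),down(75),np.array(env.observe()["joint_pos"])))
E
```

```text
30.82 [ 0.6127 -0.004   0.1925] rot [[0.643, 0.534, 0.549], [0.766, -0.456, -0.453], [0.008, 0.712, -0.702]] J [ 0.26 -0.18  2.07 -0.82  0.91 -0.2 ] F [ 0.9 -0.1  1.5] o 0.0451
scene tipped1 0.79 [ 0.649  -0.0409  0.0291] [332. 241.]
scene tipped1 0.77 [ 0.3408 -0.3813  0.0167] [157. 271.]
scene tipped1 0.77 [ 0.4054 -0.5756  0.0163] [115. 332.]
scene tipped1 0.55 [ 0.5189 -0.5062  0.0137] [174. 336.]
scene tipped1 0.54 [0.6075 0.0062 0.0315] [327. 226.]
scene standing1 0.61 [0.4329 0.1859 0.046 ] [308. 174.]
scene standing1 0.55 [0.4913 0.1038 0.0287] [310. 197.]
scene tipped1 0.76 [ 0.6554 -0.0507  0.0697] [333. 232.]
scene tipped1 0.67 [ 0.4778 -0.3941  0.0305] [193. 293.]
scene tipped1 0.61 [ 0.5391 -0.5383  0.0275] [169. 345.]
scene tipped1 0.6 [ 0.321  -0.3899  0.0274] [148. 267.]
scene tipped1 0.55 [ 0.396  -0.565   0.0288] [114. 323.]
scene tipped1 0.29 [ 0.37   -0.0366  0.0042] [250. 213.]
scene tipped1 0.27 [0.6578 0.0727 0.0444] [355. 217.]
yaw -105.00000000000001
shift [-33.12  13.89   1.67] turn [ 44.22   9.88 -23.8 ]
(array([-6.84867738e-01,  7.08281958e-02,  1.48127681e+00,  5.57473253e-04,
        1.58968315e+00, -1.99405811e+00]), np.float64(2.0263455587724782e-06))
```

```bash
python3 - <<'E'
from kin import *
P,Rt=pickpose([.446,-.3805],-15,1); a=Rt.as_matrix()[:,2]; print(P,a); rel(P-.12*a,Rt)
p=fit(.2)[0]; j=np.array(env.observe()["joint_pos"]); print(ik(p,P-.12*a,Rt,j)); print(ik(p,P,Rt,j))
rel([.5,-.25,.28],down(-105)); rel([.5,-.2,.28],down(-40))
E
```

```text
[ 0.47304592 -0.38774693  0.013     ] [-0.6830127   0.1830127  -0.70710678]
shift [-34.38   9.42  21.54] turn [ 3.0000e-02 -1.0948e+02  1.0955e+02]
(array([-0.63121294,  0.89174184,  0.83728083, -0.30880173,  2.14073028,
        1.13286693]), np.float64(2.1981749139819525e-06))
(array([-0.67250424,  0.76184536,  1.20212567, -0.30407545,  1.90471895,
        1.16935114]), np.float64(1.5155718234853485e-06))
shift [-25.72  12.03  -1.6 ] turn [ 13.35 -59.75 144.38]
shift [-21.89   9.75  -3.88] turn [ 35.2  -35.08  84.83]
```

>>> jog_arm([
  {"ax":2.5,"ay":-2.5,"az":6,"x":-1.5,"y":1,"z":-3,"hand":5.5},
  {"ax":5,"ay":-5,"az":12,"x":-3.5,"y":2,"z":-4,"hand":5.5},
  {"ax":7.5,"ay":-7.5,"az":18,"x":-6,"y":3,"z":-4,"hand":5.5},
  {"ax":10,"ay":-10,"az":24,"x":-9,"y":4,"z":-4,"hand":5.5},
  {"ax":12.5,"ay":-12.5,"az":30,"x":-12,"y":5,"z":-4,"hand":5.5},
  {"ax":15,"ay":-15,"az":36,"x":-15,"y":6.5,"z":-4,"hand":5.5},
  {"ax":17.5,"ay":-17.5,"az":42,"x":-18,"y":8,"z":-4,"hand":5.5},
  {"ax":20,"ay":-20,"az":48,"x":-21,"y":9.5,"z":-4,"hand":5.5},
  {"ax":22.5,"ay":-22.5,"az":54,"x":-22,"y":9.8,"z":-4,"hand":5.5},
  {"ax":25,"ay":-25,"az":60,"x":-22,"y":9.8,"z":-4,"hand":5.5},
])

```text
time_s: 31.85
tool_pos: [0.4976, -0.2034, 0.2808]
orientation: [0.113, 0.983, -0.135, 0.05]
ft_force: [1.6, 1.1, 0.0]
opening: 0.0551
```

```bash
python3 - <<'E'
from kin import *
P,Rt=pickpose([.446,-.3805],-15,1); a=Rt.as_matrix()[:,2]; st(); rel([.5,-.34,.26],down(-105)); rel(P-.12*a,Rt)
E
```

```text
31.85 [ 0.4976 -0.2034  0.2808] rot [[0.959, -0.276, 0.067], [-0.254, -0.938, -0.236], [0.128, 0.209, -0.97]] J [-0.35 -0.19  1.73 -0.2   1.45 -0.07] F [1.6 1.1 0. ] o 0.0551
shift [ 3.43 12.32  5.25] turn [  3.72 -15.27  88.89]
shift [ 8.39 13.95 22.98] turn [-31.46 -48.93  77.55]
```

>>> jog_arm([
  {"ax":0.3,"ay":-1.2,"az":7,"x":0.5,"y":1.5,"z":0.5,"hand":5.5},
  {"ax":0.6,"ay":-2.4,"az":14,"x":1,"y":3,"z":1,"hand":5.5},
  {"ax":0.9,"ay":-3.6,"az":21,"x":1.4,"y":4.5,"z":1.5,"hand":5.5},
  {"ax":1.2,"ay":-4.8,"az":28,"x":1.8,"y":6,"z":2,"hand":5.5},
  {"ax":1.5,"ay":-6,"az":35,"x":2.2,"y":7.5,"z":2.5,"hand":5.5},
  {"ax":1.8,"ay":-7.2,"az":42,"x":2.6,"y":9,"z":3,"hand":5.5},
  {"ax":2.1,"ay":-8.4,"az":49,"x":3,"y":10.5,"z":3.5,"hand":5.5},
  {"ax":2.4,"ay":-9.6,"az":56,"x":3.4,"y":12.3,"z":4.2,"hand":5.5},
  {"ax":2.7,"ay":-10.8,"az":63,"x":3.4,"y":12.3,"z":5.2,"hand":5.5},
  {"ax":2.9,"ay":-12,"az":69.5,"x":3.4,"y":12.3,"z":5.2,"hand":5.5},
])

```text
time_s: 32.68
tool_pos: [0.498, -0.3406, 0.2555]
orientation: [0.027, 0.73, -0.682, 0.008]
ft_force: [-0.4, 0.6, -1.3]
opening: 0.0549
```

```bash
python3 - <<'E'
from kin import *
c=env.calibration("wrist"); b=env.capture("wrist"); look("wrist",["tipped1"]); bottles(b,c)
hsv=cv2.cvtColor(b,cv2.COLOR_BGR2HSV); m=cv2.inRange(hsv,(5,170,50),(16,255,255)); n,l,s,ce=cv2.connectedComponentsWithStats(cv2.morphologyEx(m,cv2.MORPH_CLOSE,np.ones((7,7))))
for i in range(1,n):
    if s[i,4]>400:
        G=ray(c,ce[i],.022); 
        if abs(G[0]-.475)+abs(G[1]+.385)<.05:
            pts=np.argwhere(l==i)[:,::-1]; W=np.array([ray(c,q,.025)[:2] for q in pts[::5]]); u,sv,v=np.linalg.svd(W-W.mean(0)); print(W.mean(0),np.degrees(np.arctan2(v[0,1],v[0,0])),((W-W.mean(0))@v[0]).min(),((W-W.mean(0))@v[0]).max())
P,Rt=pickpose([.446,-.3805],-15,1); a=Rt.as_matrix()[:,2]; st();  rel(P-.12*a,Rt)
E
```

```text
wrist tipped1 0.95 [ 0.406  -0.5787  0.0119] [446. 247.]
wrist tipped1 0.88 [ 0.5156 -0.5077  0.0173] [410. 159.]
wrist tipped1 0.88 [ 0.341  -0.3823  0.013 ] [289. 288.]
wrist tipped1 0.87 [ 0.4454 -0.3803  0.0199] [294. 213.]
blob [302. 188.] [284, 156, 36, 61, 995] [ 0.478 -0.386  0.025]
[ 0.47701404 -0.38662899] 169.81700809255688 -0.0393925198781507 0.03153500957903093
32.78 [ 0.4983 -0.3403  0.2569] rot [[0.073, -0.997, -0.025], [-0.996, -0.071, -0.052], [0.05, 0.029, -0.998]] J [-0.65  0.12  1.45 -0.06  1.56  0.85] F [ 0.2  0.  -0.6] o 0.0549
shift [ 6.53 -5.61 16.1 ] turn [-43.42 -10.46  16.88]
```

>>> jog_arm([
  {"ax":-6,"ay":-1,"az":2,"x":0.8,"y":-0.8,"z":1,"hand":5.5},
  {"ax":-12,"ay":-2,"az":4,"x":1.6,"y":-1.6,"z":2.5,"hand":5.5},
  {"ax":-18,"ay":-3.5,"az":6,"x":2.5,"y":-2.4,"z":4,"hand":5.5},
  {"ax":-24,"ay":-5,"az":8,"x":3.5,"y":-3.2,"z":6.5,"hand":5.5},
  {"ax":-31,"ay":-6.5,"az":10,"x":4.5,"y":-4,"z":9.5,"hand":5.5},
  {"ax":-37,"ay":-8,"az":12,"x":5.5,"y":-4.8,"z":12.5,"hand":5.5},
  {"ax":-43.4,"ay":-9.5,"az":15,"x":6.5,"y":-5.6,"z":15,"hand":5.5},
  {"ax":-43.4,"ay":-9.5,"az":15,"x":6.5,"y":-5.6,"z":16,"hand":5.5},
  {"ax":-43.4,"ay":-9.5,"az":15,"x":6.5,"y":-5.6,"z":16,"hand":5.5},
  {"ax":-43.4,"ay":-9.5,"az":15,"x":6.5,"y":-5.6,"z":16,"hand":5.5},
])

```text
time_s: 33.62
tool_pos: [0.5485, -0.4056, 0.0953]
orientation: [-0.24, -0.577, 0.721, 0.3]
ft_force: [60.2, -34.7, 18.9]
opening: 0.0551
```

```bash
python3 - <<'E'
from kin import *
P,Rt=pickpose([.446,-.3805],-12,1); a=Rt.as_matrix()[:,2]; st();  rel(P,Rt)
c=env.calibration("wrist"); b=env.capture("wrist"); look("wrist",["tipped1"]); cv2.imwrite("pics/w10.png",b); print(proj(c,P))
E
```

```text
33.62 [ 0.5485 -0.4056  0.0953] rot [[-0.22, -0.688, -0.691], [-0.975, 0.156, 0.156], [0.0, 0.709, -0.705]] J [-0.58  1.45  0.02 -0.37  2.39  1.04] F [ 60.2 -34.7  18.9] o 0.0551
shift [-0.23 -0.36 11.3 ] turn [ 0.13  0.51 -0.52]
wrist tipped1 0.95 [ 0.506  -0.503   0.0041] [457. 150.]
wrist tipped1 0.85 [ 0.3338 -0.3773  0.0071] [295. 256.]
wrist tipped1 0.74 [ 0.3989 -0.5734  0.0008] [515. 211.]
wrist tipped1 0.56 [ 0.4368 -0.3746  0.0098] [272. 222.]
[270.36891817 200.06061878]
```

View pics/w10.png

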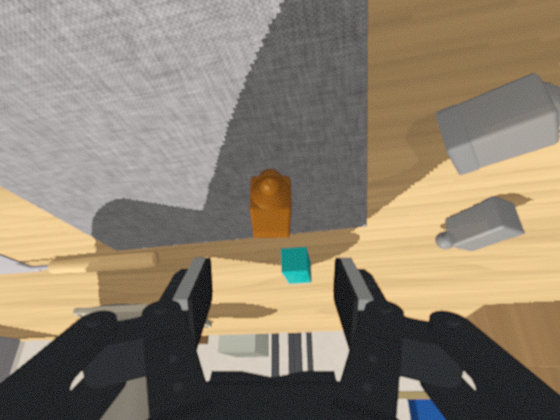

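The wrist force reads 60 N and j3 is at its limit, and with this jaw sign the camera sits on the lower side. I back out and will refit the tool length before trying the other sign.

>>> jog_arm([
  {"ax":5,"ay":0,"az":0,"x":0,"y":1,"z":-1.5,"hand":5.5},
  {"ax":12,"ay":0,"az":0,"x":0,"y":2.5,"z":-4,"hand":5.5},
  {"ax":19,"ay":0,"az":0,"x":0,"y":5,"z":-7,"hand":5.5},
  {"ax":26,"ay":0,"az":0,"x":0,"y":7,"z":-10,"hand":5.5},
  {"ax":33,"ay":0,"az":0,"x":0,"y":9,"z":-13,"hand":5.5},
  {"ax":40,"ay":0,"az":0,"x":0,"y":10,"z":-15,"hand":5.5},
  {"ax":45,"ay":0,"az":0,"x":0,"y":10,"z":-15,"hand":5.5},
  {"ax":45,"ay":0,"az":0,"x":0,"y":10,"z":-15,"hand":5.5},
])

```text
time_s: 34.38
tool_pos: [0.5846, -0.4144, 0.2672]
orientation: [-0.001, -0.626, 0.78, 0.004]
ft_force: [0.1, 0.3, -0.4]
opening: 0.0548
```

```bash
cat > fit2.py <<'E'
from kin import *
# tilted observations: joints, tool_pos
T=[([-.83,.81,1.16,.29,1.87,-1.2],[.4657,-.2828,.0319]),([-.82,.78,1.22,.28,1.82,-1.2],[.4634,-.2763,.0251]),([-.79,.87,1.13,.24,1.89,-1.27],[.4581,-.2738,.0154]),([.28,-.13,2.1,-.86,.88,-.13],[.6039,.0049,.1553]),([.27,.05,2.13,-1.04,.75,.14],[.6051,.001,.0604]),([-.86,.84,1.17,.59,1.66,-.78],[.5755,-.2842,.0133]),([.16,.12,2.04,-1.02,.68,.01],[.6531,-.0425,.0667]),([-.43,.2,1.45,-.2,1.43,-.21],[.576,-.2833,.214]),([-.58,1.45,.02,-.37,2.39,1.04],[.5485,-.4056,.0953])]
def fit3():
    f=lambda q:np.concatenate([fk(q,[r[0],r[1],r[2],0,r[3],0])[0]-r[4:] for r in D]+[fk(q,j)[0]-P for j,P in T])
    s=least_squares(f,[*fit(.2)[0]],loss="soft_l1",f_scale=.01); return s.x,s.fun
E
python3 - <<'E'
from fit2 import *
np.set_printoptions(suppress=True)
st(); p,r=fit3(); print(p.round(3),np.abs(r.reshape(-1,3)).max(1).round(3))
env.capture("scene"); look("scene",["tipped1"])
for al in (45,55,65,75):
  for sg in (1,-1):
    P,Rt=pickpose([.446,-.3805],-12,sg,al); a=Rt.as_matrix()[:,2]
    for d in (.08,0): print(al,sg,d,*[x.round(2) for x in ik(p,P-d*a,Rt,np.array([-.6,.5,1.2,-.3,1.7,1 if sg>0 else -2]))])
E
```

```text
34.38 [ 0.5846 -0.4144  0.2672] rot [[-0.217, -0.976, -0.006], [-0.976, 0.217, 0.004], [-0.002, 0.007, -1.0]] J [-0.69  0.45  1.04 -0.    1.66  1.1 ] F [ 0.1  0.3 -0.4] o 0.0548
[0.003 0.314 0.367 0.55  0.06  0.05  0.362] [0.    0.003 0.003 0.003 0.003 0.004 0.005 0.002 0.002 0.003 0.005 0.005
 0.004 0.003 0.003 0.002 0.002 0.004 0.003]
scene tipped1 0.97 [ 0.4424 -0.382   0.0175] [187. 288.]
scene tipped1 0.92 [ 0.5177 -0.5075  0.0118] [173. 337.]
scene tipped1 0.75 [0.6028 0.0032 0.0303] [325. 226.]
scene tipped1 0.69 [ 0.4078 -0.5763  0.0165] [115. 332.]
scene tipped1 0.61 [ 0.337  -0.3846  0.0173] [155. 271.]
45 1 0.08 [-0.58  1.27  0.37 -0.33  2.23  1.1 ] 0.0
45 1 0 [-0.6   1.11  0.74 -0.31  2.02  1.15] 0.0
45 -1 0.08 [-0.58  1.27  0.37 -0.33  2.23 -2.04] 0.0
45 -1 0 [-0.6   1.11  0.74 -0.31  2.02 -1.99] 0.0
55 1 0.08 [-0.61  0.98  0.74 -0.24  1.98  1.14] 0.0
55 1 0 [-0.63  0.92  0.97 -0.24  1.82  1.16] 0.0
55 -1 0.08 [-0.61  0.98  0.74 -0.24  1.98 -2.  ] 0.0
55 -1 0 [-0.63  0.92  0.97 -0.24  1.82 -1.98] 0.0
65 1 0.08 [-0.64  0.75  1.03 -0.18  1.76  1.14] 0.0
65 1 0 [-0.66  0.74  1.18 -0.18  1.62  1.15] 0.0
65 -1 0.08 [-0.64  0.75  1.02 -0.18  1.77 -2.  ] 0.0
65 -1 0 [-0.66  0.74  1.18 -0.18  1.62 -1.99] 0.0
75 1 0.08 [-0.68  0.54  1.27 -0.12  1.56  1.11] 0.0
75 1 0 [-0.69  0.58  1.37 -0.12  1.43  1.12] 0.0
75 -1 0.08 [-0.68  0.54  1.27 -0.12  1.56 -2.03] 0.0
75 -1 0 [-0.69  0.58  1.37 -0.12  1.43 -2.02] 0.0
```

```bash
python3 - <<'E'
from fit2 import *
np.set_printoptions(suppress=True)
s=env.observe(); c=env.calibration("wrist"); q=rot(s["orientation"]); cam=q.inv().apply(np.array(c["eye"])-s["tool_pos"]); print("cam in tool",cam.round(3))
p,_=fit3()
for al in (50,58):
    P,Rt=pickpose([.446,-.3805],-12,1,al,s=.03); a=Rt.as_matrix()[:,2]; print(al,"pick",P.round(4),"cam z",(P+Rt.apply(cam))[2].round(3))
    for d in (.08,0): print("  ",*[x.round(2) for x in ik(p,P-d*a,Rt,np.array([-.6,.5,1.2,-.3,1.7,1]))])
    for az in (20,35,47):
        Q,Rf=place(.01,az,-1,e=.005,s=.03,al=90-al)
        for h in (.1,0): print("  fin",az,h,*[x.round(2) for x in ik(p,Q+[0,0,h],Rf,np.array([-.1,0.1,2,.8,.8,.3]))],"cam",(Q+Rf.apply(cam)).round(3))
P,Rt=pickpose([.446,-.3805],-12,1,58,s=.03); a=Rt.as_matrix()[:,2]; rel(P-.08*a,Rt)
E
```

```text
cam in tool [-0.001 -0.074 -0.142]
50 pick [ 0.4753 -0.3867  0.013 ] cam z 0.074
   [-0.59  1.12  0.56 -0.28  2.1   1.13] 0.0
   [-0.61  1.02  0.85 -0.27  1.92  1.16] 0.0
  fin 20 0.1 [-0.3  -0.64  2.5   0.81  0.7   0.43] 0.0 cam [0.497 0.034 0.208]
  fin 20 0 [-0.31 -0.32  2.5   1.14  0.56  0.01] 0.03 cam [0.497 0.034 0.208]
  fin 35 0.1 [-0.45 -0.44  2.38  0.96  0.95  0.02] 0.0 cam [0.504 0.021 0.208]
  fin 35 0 [-0.45 -0.17  2.4   1.17  0.81 -0.31] 0.0 cam [0.504 0.021 0.208]
  fin 47 0.1 [-0.51 -0.25  2.24  0.97  1.13 -0.19] 0.0 cam [0.512 0.012 0.208]
  fin 47 0 [-0.51 -0.02  2.26  1.09  1.   -0.44] 0.0 cam [0.512 0.012 0.208]
58 pick [ 0.4753 -0.3867  0.013 ] cam z 0.094
   [-0.61  0.91  0.82 -0.22  1.92  1.15] 0.0
   [-0.63  0.87  1.02 -0.22  1.76  1.16] 0.0
  fin 20 0.1 [-0.4  -0.58  2.5   1.01  0.78  0.19] 0.08 cam [0.479 0.027 0.198]
  fin 20 0 [-0.44 -0.21  2.5   1.43  0.71 -0.38] 0.1 cam [0.479 0.027 0.198]
  fin 35 0.1 [-0.53 -0.41  2.44  1.18  0.99 -0.22] 0.0 cam [0.488 0.009 0.198]
  fin 35 0 [-0.53 -0.08  2.43  1.4   0.9  -0.6 ] 0.0 cam [0.488 0.009 0.198]
  fin 47 0.1 [-0.58 -0.2   2.29  1.13  1.18 -0.38] 0.0 cam [ 0.498 -0.003  0.198]
  fin 47 0 [-0.58  0.07  2.28  1.25  1.08 -0.65] 0.0 cam [ 0.498 -0.003  0.198]
shift [-0.1   6.15 18.11] turn [-30.71   0.64  -0.49]
```

>>> jog_arm([
  {"ax":-6,"ay":0,"az":0,"x":0,"y":1.2,"z":2,"hand":5.5},
  {"ax":-12,"ay":0.2,"az":0,"x":0,"y":2.4,"z":5,"hand":5.5},
  {"ax":-18,"ay":0.4,"az":0,"x":0,"y":3.6,"z":8,"hand":5.5},
  {"ax":-24,"ay":0.6,"az":0,"x":0,"y":4.8,"z":11.5,"hand":5.5},
  {"ax":-30.7,"ay":0.6,"az":-0.5,"x":-0.1,"y":6,"z":15,"hand":5.5},
  {"ax":-30.7,"ay":0.6,"az":-0.5,"x":-0.1,"y":6.1,"z":17.5,"hand":5.5},
  {"ax":-30.7,"ay":0.6,"az":-0.5,"x":-0.1,"y":6.1,"z":18.1,"hand":5.5},
  {"ax":-30.7,"ay":0.6,"az":-0.5,"x":-0.1,"y":6.1,"z":18.1,"hand":5.5},
  {"ax":-30.7,"ay":0.6,"az":-0.5,"x":-0.1,"y":6.1,"z":18.1,"hand":5.5},
])

```text
time_s: 35.23
tool_pos: [0.519, -0.3967, 0.084]
orientation: [-0.173, -0.605, 0.747, 0.212]
ft_force: [0.3, -0.8, 1.0]
opening: 0.0553
```

```bash
python3 - <<'E'
from kin import *
P,Rt=pickpose([.446,-.3805],-12,1,58,s=.03); st();  rel(P,Rt)
c=env.calibration("wrist"); b=env.capture("wrist"); look("wrist",["tipped1"]); look("wrist",["tipped1"],"recognise"); print(proj(c,P))
E
```

```text
35.23 [ 0.519  -0.3967  0.084 ] rot [[-0.207, -0.832, -0.515], [-0.978, 0.177, 0.108], [0.001, 0.527, -0.85]] J [-0.61  0.92  0.82 -0.22  1.92  1.14] F [ 0.3 -0.8  1. ] o 0.0553
shift [-0.08  0.07  8.39] turn [-0.23 -0.09 -0.  ]
wrist tipped1 0.88 [ 0.5182 -0.5075  0.0191] [470. 145.]
wrist tipped1 0.85 [ 0.4484 -0.3796  0.0191] [270. 246.]
wrist tipped1 0.84 [ 0.409  -0.5806  0.0144] [539. 238.]
wrist tipped1 0.79 [ 0.342  -0.386   0.0124] [299. 300.]
wrist tipped1 0.87 [ 0.3425 -0.3857  0.0261] [299. 313.]
wrist tipped1 0.73 [ 0.4952 -0.389   0.0327] [268. 219.]
wrist tipped1 0.64 [ 0.4008 -0.5603  0.0219] [510. 254.]
wrist tipped1 0.58 [ 0.5339 -0.5241  0.0304] [521. 128.]
[272.24277563 216.94337416]
```

Aligned: bottle at col 269, target at col 272. Descend, then grip.

>>> jog_arm([
  {"ax":0,"ay":0,"az":0,"x":-0.1,"y":0.1,"z":2,"hand":5.5},
  {"ax":0,"ay":0,"az":0,"x":-0.1,"y":0.1,"z":4,"hand":5.5},
  {"ax":0,"ay":0,"az":0,"x":-0.1,"y":0.1,"z":6,"hand":5.5},
  {"ax":0,"ay":0,"az":0,"x":-0.1,"y":0.1,"z":7.5,"hand":5.5},
  {"ax":0,"ay":0,"az":0,"x":-0.1,"y":0.1,"z":8.3,"hand":5.5},
  {"ax":0,"ay":0,"az":0,"x":-0.1,"y":0.1,"z":8.3,"hand":5.5},
  {"ax":0,"ay":0,"az":0,"x":-0.1,"y":0.1,"z":8.3,"hand":5.5},
  {"ax":0,"ay":0,"az":0,"x":-0.1,"y":0.1,"z":8.3,"hand":5.5},
  {"ax":0,"ay":0,"az":0,"x":-0.1,"y":0.1,"z":8.3,"hand":5.5},
])

```text
time_s: 36.13
tool_pos: [0.478, -0.3884, 0.0183]
orientation: [-0.172, -0.606, 0.749, 0.208]
ft_force: [0.1, -0.6, 0.4]
opening: 0.055
```

>>> jog_arm([
  {"ax":0,"ay":0,"az":0,"x":0,"y":0,"z":0.1,"hand":4},
  {"ax":0,"ay":0,"az":0,"x":0,"y":0,"z":0.1,"hand":1.5},
  {"ax":0,"ay":0,"az":0,"x":0,"y":0,"z":0.1,"hand":1.5},
  {"ax":0,"ay":0,"az":0,"x":0,"y":0,"z":0.1,"hand":1.5},
  {"ax":0,"ay":0,"az":0,"x":0,"y":0,"z":0.1,"hand":1.5},
  {"ax":0,"ay":0,"az":0,"x":0,"y":0,"z":0.1,"hand":1.5},
])

```text
time_s: 36.63
tool_pos: [0.4784, -0.3888, 0.0185]
orientation: [-0.171, -0.606, 0.749, 0.207]
ft_force: [3.6, -0.4, 5.6]
opening: 0.0289
```

```bash
python3 - <<'E'
from kin import *
st(); env.capture("wrist"); look("wrist",["tipped1"])
E
```

```text
36.63 [ 0.4784 -0.3888  0.0185] rot [[-0.208, -0.836, -0.508], [-0.978, 0.18, 0.103], [0.005, 0.518, -0.855]] J [-0.64  0.86  1.02 -0.22  1.76  1.16] F [ 3.6 -0.4  5.6] o 0.0289
wrist tipped1 0.91 [ 0.4494 -0.3803  0.0195] [269. 304.]
wrist tipped1 0.88 [ 0.3414 -0.3846  0.0167] [305. 363.]
```

>>> jog_arm([
  {"ax":0,"ay":0,"az":0,"x":0,"y":1,"z":-1.7,"hand":1.5},
  {"ax":0,"ay":0,"az":0,"x":0,"y":2.6,"z":-4.3,"hand":1.5},
  {"ax":7,"ay":0,"az":0,"x":0,"y":4.6,"z":-7.6,"hand":1.5},
  {"ax":14,"ay":0,"az":0,"x":0,"y":6.6,"z":-11,"hand":1.5},
  {"ax":21,"ay":0,"az":0,"x":0,"y":8.6,"z":-14,"hand":1.5},
  {"ax":28,"ay":0,"az":0,"x":0,"y":10.4,"z":-17,"hand":1.5},
  {"ax":35,"ay":0,"az":0,"x":0,"y":11,"z":-18,"hand":1.5},
  {"ax":42,"ay":0,"az":0,"x":0,"y":11,"z":-18,"hand":1.5},
  {"ax":49,"ay":0,"az":0,"x":0,"y":11,"z":-18,"hand":1.5},
  {"ax":56,"ay":0,"az":0,"x":0,"y":11,"z":-18,"hand":1.5},
])

```text
time_s: 37.57
tool_pos: [0.478, -0.3882, 0.2316]
orientation: [0.129, -0.616, 0.759, -0.166]
ft_force: [0.6, 1.0, -1.4]
opening: 0.029
```

```bash
python3 - <<'E'
from kin import *
st()
Q,Rf=place(.01,47,-1,e=.001,s=.031,al=32); print(Q); rel(Q+[0,0,.12],Rf)
E
```

```text
37.57 [ 0.478  -0.3882  0.2316] rot [[-0.209, -0.892, 0.401], [-0.978, 0.186, -0.094], [0.009, -0.412, -0.911]] J [-0.92 -0.17  1.84  0.29  1.15  0.78] F [ 0.6  1.  -1.4] o 0.029
[0.55094856 0.05317012 0.061     ]
shift [-44.73   3.81   3.39] turn [ 30.88 -39.74 -44.75]
```

>>> jog_arm([
  {"ax":2.7,"ay":-3.5,"az":-4,"x":-3,"y":0.3,"z":0,"hand":1.5},
  {"ax":5.4,"ay":-7,"az":-8,"x":-6.5,"y":0.6,"z":0,"hand":1.5},
  {"ax":8.1,"ay":-10.5,"az":-12,"x":-10.5,"y":0.9,"z":0.5,"hand":1.5},
  {"ax":10.8,"ay":-14,"az":-15.7,"x":-14.5,"y":1.2,"z":1,"hand":1.5},
  {"ax":13.5,"ay":-17.4,"az":-19.6,"x":-18.5,"y":1.6,"z":1.4,"hand":1.5},
  {"ax":16.2,"ay":-20.8,"az":-23.5,"x":-22.5,"y":1.9,"z":1.7,"hand":1.5},
  {"ax":18.9,"ay":-24.3,"az":-27.4,"x":-26.5,"y":2.3,"z":2,"hand":1.5},
  {"ax":21.6,"ay":-27.8,"az":-31.3,"x":-30.5,"y":2.6,"z":2.3,"hand":1.5},
  {"ax":24.3,"ay":-31.3,"az":-35.2,"x":-34,"y":2.9,"z":2.6,"hand":1.5},
  {"ax":27,"ay":-34.7,"az":-39.1,"x":-36,"y":3.1,"z":2.7,"hand":1.5},
])

```text
time_s: 38.4
tool_pos: [0.5355, -0.0292, 0.1902]
orientation: [-0.418, 0.804, -0.383, 0.179]
ft_force: [0.5, -0.0, -0.7]
opening: 0.0286
```

```bash
python3 - <<'E'
from kin import *
st()
Q,Rf=place(.01,47,-1,e=.001,s=.031,al=32); rel(Q+[0,0,.1],Rf)
E
```

```text
38.4 [ 0.5355 -0.0292  0.1902] rot [[0.643, -0.466, 0.608], [-0.765, -0.357, 0.536], [-0.032, -0.81, -0.586]] J [-0.75 -0.29  2.25  1.    1.27 -0.23] F [ 0.5 -0.  -0.7] o 0.0286
shift [-5.21 -1.3   7.06] turn [ 3.76 -4.75 -5.44]
```

>>> jog_arm([
  {"ax":1,"ay":-1.2,"az":-1.4,"x":-1.5,"y":-0.3,"z":1.8,"hand":1.5},
  {"ax":2,"ay":-2.4,"az":-2.8,"x":-3,"y":-0.7,"z":3.6,"hand":1.5},
  {"ax":3,"ay":-3.6,"az":-4.2,"x":-4.3,"y":-1,"z":5.4,"hand":1.5},
  {"ax":3.8,"ay":-4.7,"az":-5.4,"x":-5.2,"y":-1.3,"z":7,"hand":1.5},
  {"ax":3.8,"ay":-4.7,"az":-5.4,"x":-5.2,"y":-1.3,"z":7,"hand":1.5},
  {"ax":3.8,"ay":-4.7,"az":-5.4,"x":-5.2,"y":-1.3,"z":7,"hand":1.5},
  {"ax":3.8,"ay":-4.7,"az":-5.4,"x":-5.2,"y":-1.3,"z":7,"hand":1.5},
  {"ax":3.8,"ay":-4.7,"az":-5.4,"x":-5.2,"y":-1.3,"z":7,"hand":1.5},
])

```text
time_s: 39.07
tool_pos: [0.5509, 0.0519, 0.1619]
orientation: [-0.451, 0.813, -0.321, 0.179]
ft_force: [0.7, -0.6, -0.4]
opening: 0.0289
```

```bash
python3 - <<'E'
from kin import *
st()
Q,Rf=place(.01,47,-1,e=.001,s=.031,al=32); rel(Q+[0,0,.004],Rf)
env.capture("scene"); look("scene",["tipped1","standing1"]); env.capture("wrist"); look("wrist",["tipped1"])
E
```

```text
39.07 [0.5509 0.0519 0.1619] rot [[0.73, -0.361, 0.58], [-0.684, -0.387, 0.619], [0.001, -0.848, -0.529]] J [-0.61 -0.2   2.29  1.12  1.2  -0.38] F [ 0.7 -0.6 -0.4] o 0.0289
shift [-0.09  8.17  5.21] turn [-0.03 -0.13 -0.02]
scene tipped1 0.81 [ 0.6487 -0.0393  0.0317] [332. 240.]
scene tipped1 0.79 [0.6063 0.0063 0.0317] [327. 226.]
scene tipped1 0.78 [ 0.4056 -0.5747  0.0158] [115. 332.]
scene tipped1 0.71 [ 0.3405 -0.3836  0.0149] [157. 272.]
scene tipped1 0.63 [ 0.5189 -0.5053  0.0121] [174. 336.]
scene tipped1 0.6 [0.5461 0.0504 0.126 ] [318. 183.]
scene standing1 0.66 [0.4905 0.1048 0.0293] [310. 197.]
scene standing1 0.31 [0.6465 0.1392 0.3007] [371. 124.]
scene standing1 0.27 [0.6667 0.1633 0.0462] [372. 202.]
wrist tipped1 0.64 [0.551  0.0521 0.1261] [273. 305.]
```

>>> jog_arm([
  {"ax":0,"ay":0,"az":0,"x":-0.1,"y":1.8,"z":1.1,"hand":1.5},
  {"ax":0,"ay":0,"az":0,"x":-0.1,"y":3.8,"z":2.4,"hand":1.5},
  {"ax":0,"ay":0,"az":0,"x":-0.1,"y":5.6,"z":3.5,"hand":1.5},
  {"ax":0,"ay":0,"az":0,"x":-0.1,"y":6.8,"z":4.2,"hand":1.5},
  {"ax":0,"ay":0,"az":0,"x":-0.1,"y":7.2,"z":4.5,"hand":1.5},
  {"ax":0,"ay":0,"az":0,"x":-0.1,"y":7.2,"z":4.5,"hand":1.5},
  {"ax":0,"ay":0,"az":0,"x":-0.1,"y":7.2,"z":4.5,"hand":1.5},
  {"ax":0,"ay":0,"az":0,"x":-0.1,"y":7.2,"z":4.5,"hand":1.5},
])

```text
time_s: 39.98
tool_pos: [0.551, 0.0523, 0.0781]
orientation: [-0.451, 0.813, -0.321, 0.179]
ft_force: [-0.5, -0.1, -1.1]
opening: 0.0285
```

>>> jog_arm([
  {"ax":0,"ay":0,"az":0,"x":0,"y":0.2,"z":0.12,"hand":1.5},
  {"ax":0,"ay":0,"az":0,"x":0,"y":0.45,"z":0.28,"hand":1.5},
  {"ax":0,"ay":0,"az":0,"x":0,"y":0.6,"z":0.37,"hand":1.5},
  {"ax":0,"ay":0,"az":0,"x":0,"y":0.6,"z":0.37,"hand":1.5},
  {"ax":0,"ay":0,"az":0,"x":0,"y":0.6,"z":0.37,"hand":1.5},
])

```text
time_s: 40.4
tool_pos: [0.5509, 0.0524, 0.071]
orientation: [-0.451, 0.813, -0.321, 0.179]
ft_force: [-0.2, 0.5, 0.4]
opening: 0.0286
```

```bash
python3 - <<'E'
from kin import *
st()
Q,Rf=place(.01,47,-1,e=.001,s=.031,al=32); rel(Q,Rf)
E
```

```text
40.4 [0.5509 0.0524 0.071 ] rot [[0.73, -0.36, 0.581], [-0.684, -0.387, 0.619], [0.002, -0.849, -0.529]] J [-0.61  0.04  2.28  1.23  1.1  -0.63] F [-0.2  0.5  0.4] o 0.0286
shift [-0.05  0.81  0.58] turn [-0.08 -0.17  0.04]
```

>>> jog_arm([
  {"ax":0,"ay":0,"az":0,"x":0,"y":0.2,"z":0.12,"hand":1.5},
  {"ax":0,"ay":0,"az":0,"x":0,"y":0.34,"z":0.21,"hand":1.5},
  {"ax":0,"ay":0,"az":0,"x":0,"y":0.34,"z":0.21,"hand":1.5},
  {"ax":0,"ay":0,"az":0,"x":0,"y":0.34,"z":0.21,"hand":1.5},
])

```text
time_s: 40.73
tool_pos: [0.5508, 0.0525, 0.0668]
orientation: [-0.451, 0.813, -0.321, 0.179]
ft_force: [1.6, -0.9, -1.4]
opening: 0.0287
```

>>> jog_arm([
  {"ax":0,"ay":0,"az":0,"x":0,"y":0.1,"z":0.06,"hand":1.5},
  {"ax":0,"ay":0,"az":0,"x":0,"y":0.17,"z":0.11,"hand":1.5},
  {"ax":0,"ay":0,"az":0,"x":0,"y":0.17,"z":0.11,"hand":1.5},
  {"ax":0,"ay":0,"az":0,"x":0,"y":0.17,"z":0.11,"hand":1.5},
])

```text
time_s: 41.07
tool_pos: [0.5508, 0.0525, 0.0647]
orientation: [-0.451, 0.813, -0.321, 0.179]
ft_force: [-0.3, -0.7, -0.4]
opening: 0.0288
```

>>> jog_arm([
  {"ax":0,"ay":0,"az":0,"x":0,"y":0.1,"z":0.06,"hand":1.5},
  {"ax":0,"ay":0,"az":0,"x":0,"y":0.17,"z":0.11,"hand":1.5},
  {"ax":0,"ay":0,"az":0,"x":0,"y":0.17,"z":0.11,"hand":1.5},
  {"ax":0,"ay":0,"az":0,"x":0,"y":0.17,"z":0.11,"hand":1.5},
])

```text
time_s: 41.4
tool_pos: [0.5512, 0.0525, 0.0633]
orientation: [-0.452, 0.813, -0.321, 0.179]
ft_force: [-2.7, -0.1, 5.3]
opening: 0.0289
```

Contact at 5 N. Release and retreat along the tool axis.

>>> jog_arm([
  {"ax":0,"ay":0,"az":0,"x":0,"y":0,"z":0,"hand":4.5},
  {"ax":0,"ay":0,"az":0,"x":0,"y":0,"z":0,"hand":4.5},
  {"ax":0,"ay":0,"az":0,"x":0,"y":0,"z":0,"hand":4.5},
  {"ax":0,"ay":0,"az":0,"x":0,"y":0,"z":0,"hand":4.5},
  {"ax":0,"ay":0,"az":0,"x":0,"y":0,"z":-2,"hand":4.5},
  {"ax":0,"ay":0,"az":0,"x":0,"y":0,"z":-4,"hand":4.5},
  {"ax":0,"ay":0,"az":0,"x":0,"y":-1.5,"z":-6.5,"hand":4.5},
  {"ax":0,"ay":0,"az":0,"x":0,"y":-4,"z":-9,"hand":4.5},
  {"ax":0,"ay":0,"az":0,"x":0,"y":-7,"z":-10,"hand":4.5},
  {"ax":0,"ay":0,"az":0,"x":0,"y":-10,"z":-10,"hand":4.5},
])

```text
time_s: 42.23
tool_pos: [0.5291, 0.0277, 0.2031]
orientation: [-0.451, 0.813, -0.322, 0.18]
ft_force: [0.3, -0.1, -0.9]
opening: 0.0447
```

```bash
python3 - <<'E'
from kin import *
st(); a=env.capture("scene"); look("scene",["tipped1","standing1","stay_pin"])
t=env.capture("top"); look("top",["tipped1","standing1","lid_handle","stay_pin","rod_jar","roller_stand","paddle"])
for P in ([.6487,-.0393,0],[.605,.005,0],[.551,.0525,0],[.4915,.105,0]): print(w2case(P).round(4))
A=cv2.resize(a[100:260,220:420],None,fx=2,fy=2,interpolation=cv2.INTER_CUBIC); T=cv2.resize(t[120:280,160:360],None,fx=2,fy=2,interpolation=cv2.INTER_CUBIC); cv2.imwrite("pics/end.png",np.hstack([A,T]))
E
```

```text
42.23 [0.5291 0.0277 0.2031] rot [[0.728, -0.36, 0.584], [-0.686, -0.386, 0.617], [0.003, -0.849, -0.528]] J [-0.7  -0.32  2.29  1.07  1.31 -0.32] F [ 0.3 -0.1 -0.9] o 0.0447
scene tipped1 0.82 [ 0.3384 -0.383   0.0202] [156. 270.]
scene tipped1 0.81 [ 0.5187 -0.5037  0.0116] [175. 336.]
scene tipped1 0.7 [0.6054 0.0112 0.0296] [328. 225.]
scene tipped1 0.64 [ 0.4046 -0.5764  0.0128] [115. 333.]
scene tipped1 0.56 [ 0.5203 -0.3193  0.0012] [228. 290.]
scene tipped1 0.55 [ 0.6497 -0.0402  0.0313] [332. 240.]
scene tipped1 0.47 [0.5457 0.0487 0.0285] [316. 212.]
scene standing1 0.53 [0.4905 0.1034 0.0264] [310. 198.]
scene stay_pin 0.77 [0.4575 0.2561 0.1129] [327. 149.]
top tipped1 0.81 [ 0.4127 -0.5726  0.0173] [456. 250.]
top tipped1 0.7 [ 0.6465 -0.0335  0.0314] [276. 170.]
top tipped1 0.68 [0.6043 0.0031 0.0344] [264. 183.]
top tipped1 0.59 [ 0.5233 -0.5048  0.0147] [431. 213.]
top tipped1 0.54 [ 0.3374 -0.3834  0.0184] [393. 275.]
top tipped1 0.47 [0.5516 0.0502 0.0345] [247. 200.]
top standing1 0.59 [0.4955 0.1065 0.0311] [228. 218.]
top lid_handle 0.82 [0.6417 0.1407 0.3009] [203. 142.]
top stay_pin 0.6 [0.4639 0.2561 0.112 ] [170. 225.]
top stay_pin 0.45 [ 0.649  -0.0362  0.0316] [277. 169.]
top rod_jar 0.65 [0.6292 0.4386 0.0035] [122. 175.]
top rod_jar 0.6 [0.4628 0.2574 0.11  ] [170. 225.]
top roller_stand 0.93 [0.3483 0.3969 0.0026] [129. 267.]
top paddle 0.8 [ 0.3676 -0.0845  0.0046] [292. 263.]
top paddle 0.34 [0.4315 0.1861 0.0454] [199. 239.]
[-0.06   -0.1246  0.    ]
[-0.0574 -0.0624  0.    ]
[-0.0595  0.0095  0.    ]
[-0.0616  0.0888  0.    ]
```

View pics/end.png

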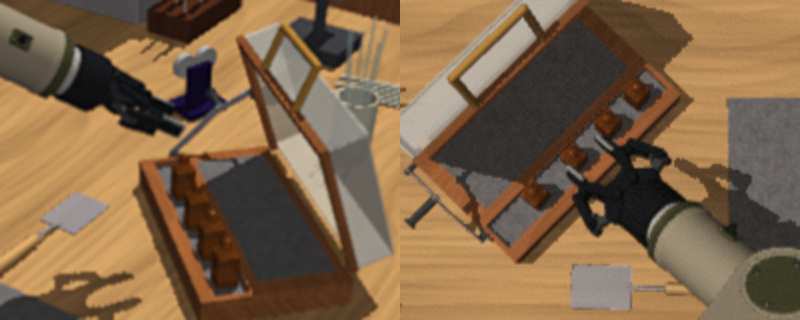

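View 14 shows four amber bottles upright in the lane, at right-hand crop (537,195), (573,155), (608,124) and (636,94). The lid is up on its straight stay, the mat is empty and the gripper is clear.

```bash
python3 -c "
from h import *
print(env.sign_off())"
```

```text
the job is handed in; nothing more can be done
None
```

I raised the lid by its handle and locked the stay past centre. I then picked the three amber bottles off the mat, turned them upright and stood them in the lane next to the one already there. The job is handed in at about 42 s of the 210 s allowed; the sign-off reports no verdict.

**Last checks:**
- **Bottles:** all four stand in the lane in the final pictures, at case y of about -125, -62, +10 and +89 mm. They lie within about 3 mm of the centre line, and the base heights read close to the floor (26–35 mm against 30 mm). I judged upright by eye only and did not measure the tilt.
- **Lid and stay:** the pin reads about 113 mm high against 114 mm when locked, and the handle reads 0.30 m high.
- **Other things:** the jar, the roller stand and the paddle read within a few millimetres of where they started, and the gripper ended clear of everything.

**What went wrong on the way:**
- **First grasp:** on the first bottle the gripper closed too early and turned it slightly, so I re-aligned and gripped again.
- **Force spike:** on my first approach to the third bottle, joint 3 reached its limit and the wrist force read about 72 N. That is below the 120 N wrist limit, but I never found the cause. If part of it was the arm or gripper body pressing on something, it could have passed the 40 N limit.

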